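Check the seals of filled jars with a lid gauge

ROBOT

A 6-joint arm with a two-finger parallel gripper is mounted at the origin on the work surface. World frame = base frame: x ahead of the robot, y to its left, z up, the work surface at z = 0. Lengths are in m, angles in rad, forces in N, time in s.
With the tool pointing down it reaches from about 0.35 to 0.725 m from the base axis. Payload 4.3 kg.
Tool frame: the origin (TCP) lies at the very end of the fingers, on their centre line; the grasp point (between the pads) lies 19 mm behind it (manip.pinch_z is the distance from the TCP to the grasp point, in m); z points along the fingers, y is the line along which they close (so a half turn about z gives the same grasp; the last joint's range is limited). The gripper opens to 85 mm and grips with 20 to 120 N. Pads are 22 mm wide; open, the fingers measure 114 mm over their backs; the gripper's body (76 mm by 85 mm) begins 54 mm behind the grasp point. The pads swing forward as they close: fully open they stand 13 mm farther back than shut.
Start: joints at [-1.342, 0.377, 0.081, 1.274, 0, 1.46], TCP at [0.191, -0.542, 0.231] pointing down, gripper open.
Joint ranges: [-2.72, 2.72], [-0.84, 1.66], [-1.02, 1.22], [-1.77, 2.12], [-1.37, 1.28], [-3.14, 3.14]. Speed limits (rad/s): [2.57, 2.57, 3.14, 3.14, 3.14, 3.14].

INTERFACE

Orientations are given as a 3x3 rotation matrix whose columns are the frame's x, y, z axes.
In Python, from workcell import manip, snapshot, camera_params gives the robot as it stands. The module is installed in compiled form; this text tells all that it offers.
- The arm moves only by the tool arm_command, never from a script. Its argument "commands" is a list of rows, each a list of 3 entries, a list of its own where there are three numbers: the shift along the tool's x, y, z in m, then the turn, a rotation vector about the tool's x, y, z in degrees, then the opening in per cent of the stroke, from 0 (shut) to 100 (fully open). In form: [[[x, y, z], [wx, wy, wz], gripper], ...]. A call has 1 to 20 rows; each row is the pose to reach, as a shift and turn from the pose commanded when the call began, along the tool's axes at that moment; what a row does not reach only later rows make up. A row lasts 1/10 s, in which the tool goes at most 50 mm and 8.59 degrees, less where a joint would pass 70% of its speed; a pose out of reach is approached as far as the arm can. A call with a gripper value outside its range is refused whole. The fingers move at their own pace and stop on an object; "grip_force" is the grip in N (left out, the last holds). Time passes only in rows, so rows that repeat a pose let the fingers close. It gives the time, the measured TCP pose, the force, the opening and the grip force at its end, in the units of the state.
- manip.observe(): the state, without advancing time (a new reading comes with each control period).
- snapshot(name): name is "side" or "top"; returns (picture, depth): 384x512x3 uint8, red, green, blue; 384x512 float32, m along the optical axis (not along the pixel's ray), 0 where there is no reading.
- camera_params(name): a dict with "camera_matrix" (3x3 intrinsics, pixels), "k1" (the pictures are not rectified: a ray, as slopes to the right and down, at radius r is drawn at 1 + k1 r^2 times it, then the intrinsics apply), "R" (3x3) and "t" (3): a world point X has camera coordinates R X + t. Camera axes: x right, y down, z forward; pixel columns grow to the right and rows downward; lengths in m; the calibration is good to about 2 mm. A picture is of the moment at which its call begins. camera_params takes no time and is no camera call.
- manip.close_job(): hands the job in; it is judged then, once.
The state is a dict: "time_s": time; "joint_positions": joint angles; "dq": joint speeds; "joint_efforts": joint torques, N m; "eef_pos": TCP position; "orientation": TCP orientation; "wrist_force": force on the tool from outside, world axes, zero at the start; "torque": the same for the moment, N m; "finger_gap": finger opening in m; "gripper_force": force on a finger pad.
Only numpy, scipy, OpenCV 4.12 (cv2) and the standard library are available. Lean on these libraries where they do the work, as an engineer would, in place of code of your own. Each camera call takes 0.05 s, during which the arm holds its last target. There are 200 camera calls.

TASK

Stand the toppled jars upright and check the seal of every jar: set the dial gauge squarely on its lid, so that the pin presses the button in the middle, and read how far it sinks. Where the button goes right down the jar is sealed: leave it standing on the bench; where it pushes back and gives only a little, stand the jar upright in the low tray. Press the buttons with the gauge, never with the fingers, put the gauge back upright in its rest, and leave bowl, label roll and timer alone.

Things in the scene. Friction and masses are not known exactly. Their poses are not given: they have to be found in the camera images.
- jar_1: 0.36 kg glass jar, white lid. Body 60 x 60 mm square, 74 mm tall; lid 58 mm across, 80 to 98 mm above the base; in its middle a raised button 25 mm across, top at 99 mm. Origin: centre of the underside; own z from base to lid; own x, y square to the sides. Starts standing. 2 to 4 of jar_1 to jar_4 are there; None if absent.
- jar_2: 0.36 kg glass jar, white lid. Body 60 x 60 mm square, 74 mm tall; lid 58 mm across, 80 to 98 mm above the base; in its middle a raised button 25 mm across, top at 99 mm. Origin: centre of the underside; own z from base to lid; own x, y square to the sides. Starts standing. 2 to 4 of jar_1 to jar_4 are there; None if absent.
- jar_3: 0.36 kg glass jar, white lid. Body 60 x 60 mm square, 74 mm tall; lid 58 mm across, 80 to 98 mm above the base; in its middle a raised button 25 mm across, top at 99 mm. Origin: centre of the underside; own z from base to lid; own x, y square to the sides. Starts standing. 2 to 4 of jar_1 to jar_4 are there; None if absent.
- jar_4: 0.36 kg glass jar, white lid. Body 60 x 60 mm square, 74 mm tall; lid 58 mm across, 80 to 98 mm above the base; in its middle a raised button 25 mm across, top at 99 mm. Origin: centre of the underside; own z from base to lid; own x, y square to the sides. Starts standing. 2 to 4 of jar_1 to jar_4 are there; None if absent.
- jar_5: 0.36 kg glass jar, white lid. Body 60 x 60 mm square, 74 mm tall; lid 58 mm across, 80 to 98 mm above the base; in its middle a raised button 25 mm across, top at 99 mm. Origin: centre of the underside; own z from base to lid; own x, y square to the sides. Starts toppled on a side face (origin 30 mm up), lid roughly to +y. Always there.
- jar_6: 0.36 kg glass jar, white lid. Body 60 x 60 mm square, 74 mm tall; lid 58 mm across, 80 to 98 mm above the base; in its middle a raised button 25 mm across, top at 99 mm. Origin: centre of the underside; own z from base to lid; own x, y square to the sides. Starts toppled on a side face (origin 30 mm up), lid roughly to +y. Always there.
- lid_1 (a joint): travel of the button of jar_1's lid, m: 0 up (all start so), 0.005 fully down. Sealed: goes fully down under about 2.5 N and stays there. Not sealed: pushes back, so that under the gauge it gives only 1 to 2 mm, and stays so. Any jar may be either; all look alike. None if absent.
- lid_2 (a joint): travel of the button of jar_2's lid, m: 0 up (all start so), 0.005 fully down. Sealed: goes fully down under about 2.5 N and stays there. Not sealed: pushes back, so that under the gauge it gives only 1 to 2 mm, and stays so. Any jar may be either; all look alike. None if absent.
- lid_3 (a joint): travel of the button of jar_3's lid, m: 0 up (all start so), 0.005 fully down. Sealed: goes fully down under about 2.5 N and stays there. Not sealed: pushes back, so that under the gauge it gives only 1 to 2 mm, and stays so. Any jar may be either; all look alike. None if absent.
- lid_4 (a joint): travel of the button of jar_4's lid, m: 0 up (all start so), 0.005 fully down. Sealed: goes fully down under about 2.5 N and stays there. Not sealed: pushes back, so that under the gauge it gives only 1 to 2 mm, and stays so. Any jar may be either; all look alike. None if absent.
- lid_5 (a joint): travel of the button of jar_5's lid, m: 0 up (all start so), 0.005 fully down. Sealed: goes fully down under about 2.5 N and stays there. Not sealed: pushes back, so that under the gauge it gives only 1 to 2 mm, and stays so. Any jar may be either; all look alike. None if absent.
- lid_6 (a joint): travel of the button of jar_6's lid, m: 0 up (all start so), 0.005 fully down. Sealed: goes fully down under about 2.5 N and stays there. Not sealed: pushes back, so that under the gauge it gives only 1 to 2 mm, and stays so. Any jar may be either; all look alike. None if absent.
- gauge: dial gauge, 0.28 kg, upright in its rest: foot 46 mm across, 6 thick; dial housing 52 across, 22 thick, centre 58 mm up, facing own +x; round black handle post 28 mm across, 84 to 125 mm up, by which it is held. A sprung pin 8 mm across stands out 8 mm below the foot's middle. Origin: centre of the foot's underside, z up. In use: foot on the lid, pin within 8 mm of the button's middle.
- gauge_pin (a joint): travel of the pin up into the gauge, m: 0 out (as in the rest), 0.010 in; spring 4 N plus 0.4 N per mm. The dial hand turns once clockwise in 10 mm. With the foot resting on a lid: about 0.004 if the button has gone down (sealed), about 0.0075 if it pushes back (not sealed).
- rest: grey rest for the gauge, fixed, 92 x 92 mm: the foot stands on a seat 22 mm above the bench within a square lip, 60 mm wide inside and 6 mm above the seat; a well 24 mm square in the middle takes the pin. Origin: centre of its underside.
- tray: low metal tray, fixed, empty: 264 mm (own x) by 134 mm (own y) outside, walls 2 mm thick and 30 mm high, floor 2 mm thick; room for three jars in a row along own x. Origin: centre of its underside.
- bowl: steel bowl, 130 mm across and 60 mm high, bystander. Origin: centre of its underside.
- label_roll: roll of labels, 84 mm across, 50 mm high, standing on its end, bystander. Origin: centre of its underside.
- timer: white kitchen timer, 35 x 75 x 55 mm high, bystander. Origin: centre of its underside.
Things that resemble listed ones, but are neither listed nor needed, are in the scene too. Leave any red look-alike of the jar_3 alone. Of the things that look like the rest, the larger one is meant.

How it is judged:
On the way:
1. the gauge's pin has been pressed on a jar's lid (pin pushed in more than 3 mm) (((value of joint gauge_pin above 0.003 m and contact force between gauge and jar_1 above 2 N) or (value of joint gauge_pin above 0.003 m and contact force between gauge and jar_2 above 2 N) or (value of joint gauge_pin above 0.003 m and contact force between gauge and jar_3 above 2 N) or (value of joint gauge_pin above 0.003 m and contact force between gauge and jar_4 above 2 N) or (value of joint gauge_pin above 0.003 m and contact force between gauge and jar_5 above 2 N) or (value of joint gauge_pin above 0.003 m and contact force between gauge and jar_6 above 2 N))), for 0.1 s.
At the end, for the whole second after the job is handed in: Every jar upright (0.12 rad) and at rest: on the bench outside the tray if its button is down over 3.5 mm (sealed), on the tray's floor if it was pressed and sank 0.6 to 3.5 mm (not sealed). Gauge upright (0.1 rad) on its rest's seat, within 12 mm of the centre (angle between each of jar_1, jar_2, jar_3, jar_4, jar_5, jar_6's own z axis and vertical below 0.12 rad and linear speed of each of jar_1, jar_2, jar_3, jar_4, jar_5, jar_6, gauge below 0.03 m/s and ((value of joint lid_1 above 0.0035 m and height (world z) of jar_1 between -0.01 and 0.008 m and (x of jar_1 in the frame of tray above 0.13 m or x of jar_1 in the frame of tray below -0.13 m or y of jar_1 in the frame of tray above 0.065 m or y of jar_1 in the frame of tray below -0.065 m)) or (value of joint lid_1 between 0.0006 and 0.0035 m and z of jar_1 in the frame of tray below 0.01 m and x of jar_1 in the frame of tray between -0.125 and 0.125 m and y of jar_1 in the frame of tray between -0.06 and 0.06 m)) and ((value of joint lid_2 above 0.0035 m and height (world z) of jar_2 between -0.01 and 0.008 m and (x of jar_2 in the frame of tray above 0.13 m or x of jar_2 in the frame of tray below -0.13 m or y of jar_2 in the frame of tray above 0.065 m or y of jar_2 in the frame of tray below -0.065 m)) or (value of joint lid_2 between 0.0006 and 0.0035 m and z of jar_2 in the frame of tray below 0.01 m and x of jar_2 in the frame of tray between -0.125 and 0.125 m and y of jar_2 in the frame of tray between -0.06 and 0.06 m)) and ((value of joint lid_3 above 0.0035 m and height (world z) of jar_3 between -0.01 and 0.008 m and (x of jar_3 in the frame of tray above 0.13 m or x of jar_3 in the frame of tray below -0.13 m or y of jar_3 in the frame of tray above 0.065 m or y of jar_3 in the frame of tray below -0.065 m)) or (value of joint lid_3 between 0.0006 and 0.0035 m and z of jar_3 in the frame of tray below 0.01 m and x of jar_3 in the frame of tray between -0.125 and 0.125 m and y of jar_3 in the frame of tray between -0.06 and 0.06 m)) and ((value of joint lid_4 above 0.0035 m and height (world z) of jar_4 between -0.01 and 0.008 m and (x of jar_4 in the frame of tray above 0.13 m or x of jar_4 in the frame of tray below -0.13 m or y of jar_4 in the frame of tray above 0.065 m or y of jar_4 in the frame of tray below -0.065 m)) or (value of joint lid_4 between 0.0006 and 0.0035 m and z of jar_4 in the frame of tray below 0.01 m and x of jar_4 in the frame of tray between -0.125 and 0.125 m and y of jar_4 in the frame of tray between -0.06 and 0.06 m)) and ((value of joint lid_5 above 0.0035 m and height (world z) of jar_5 between -0.01 and 0.008 m and (x of jar_5 in the frame of tray above 0.13 m or x of jar_5 in the frame of tray below -0.13 m or y of jar_5 in the frame of tray above 0.065 m or y of jar_5 in the frame of tray below -0.065 m)) or (value of joint lid_5 between 0.0006 and 0.0035 m and z of jar_5 in the frame of tray below 0.01 m and x of jar_5 in the frame of tray between -0.125 and 0.125 m and y of jar_5 in the frame of tray between -0.06 and 0.06 m)) and ((value of joint lid_6 above 0.0035 m and height (world z) of jar_6 between -0.01 and 0.008 m and (x of jar_6 in the frame of tray above 0.13 m or x of jar_6 in the frame of tray below -0.13 m or y of jar_6 in the frame of tray above 0.065 m or y of jar_6 in the frame of tray below -0.065 m)) or (value of joint lid_6 between 0.0006 and 0.0035 m and z of jar_6 in the frame of tray below 0.01 m and x of jar_6 in the frame of tray between -0.125 and 0.125 m and y of jar_6 in the frame of tray between -0.06 and 0.06 m)) and angle between gauge's own z axis and vertical below 0.1 rad and horizontal distance between gauge and rest below 0.012 m and z of gauge in the frame of rest between 0.018 and 0.026 m); the robot touches nothing.
It fails at once if a lid's button is pushed in by the fingers ((velocity of joint lid_1 above 0.004 m/s and value of joint lid_1 above 0.001 m and contact force between the fingers and jar_1 above 1 N) or (velocity of joint lid_2 above 0.004 m/s and value of joint lid_2 above 0.001 m and contact force between the fingers and jar_2 above 1 N) or (velocity of joint lid_3 above 0.004 m/s and value of joint lid_3 above 0.001 m and contact force between the fingers and jar_3 above 1 N) or (velocity of joint lid_4 above 0.004 m/s and value of joint lid_4 above 0.001 m and contact force between the fingers and jar_4 above 1 N) or (velocity of joint lid_5 above 0.004 m/s and value of joint lid_5 above 0.001 m and contact force between the fingers and jar_5 above 1 N) or (velocity of joint lid_6 above 0.004 m/s and value of joint lid_6 above 0.001 m and contact force between the fingers and jar_6 above 1 N)).
It fails at once if the bowl, label roll or timer is moved more than 30 mm (distance of any of bowl, label_roll, timer from where it was at the start of the episode above 0.03 m).
Of jar_1, jar_2, jar_3, jar_4 only 2 to 4 are there at a start; the rules pass over those that are not, and their reading is None.
At some moment in a run one of jar_1, jar_2, jar_3, jar_4, jar_5, jar_6 may be knocked a few centimetres aside while the robot is not near it.
It also fails if it takes over 210 s, if anything falls off the work surface, if the arm or the gripper's body presses on something with over 40 N, if the wrist force passes 120 N, or if a joint passes its speed limit or range.

## Working session

There is one attempt and no reset: what is moved stays moved. The work goes in short steps, Python scripts to look and compute and a tool call to move; the robot and the scene stay as the last step left them, time stands still between calls to the robot, and variables do not carry over. Pictures are saved under pics/ and viewed, at most 14 in all, crops included, and the job is handed in when it is done.

Besides the shell and the picture viewer there is one more tool, called in YAML: its name, and indented under it one key for each argument. arm_command: Moves the arm, as the interface text tells. Its arguments: {"type":"object","properties":{"commands":{"type":"array","items":{"type":"array"}},"grip_force":{"type":"number"}},"required":["commands"]}

```bash
mkdir -p pics
cat > h.py <<'E'
import numpy as np, cv2
from workcell import manip, snapshot, camera_params
def save(name,fn,crop=None,scale=1):
    im,d=snapshot(name); np.savez('last_%s.npz'%name,im=im,d=d)
    o=im[:,:,::-1]
    if crop: a,b,c,e=crop; o=o[b:e,a:c]
    o=cv2.resize(o,None,fx=scale,fy=scale,interpolation=cv2.INTER_CUBIC); cv2.imwrite('pics/'+fn,o); return im,d
def cloud(name,d):
    p=camera_params(name);K=np.array(p['camera_matrix']);R=np.array(p['R']);t=np.array(p['t'])
    h,w=d.shape;u,v=np.meshgrid(np.arange(w),np.arange(h))
    pts=np.stack([u,v],-1).reshape(-1,1,2).astype(float)
    n=cv2.undistortPoints(pts,K,np.array([p['k1'],0,0,0,0.])).reshape(h,w,2)
    P=np.concatenate([n*d[...,None],d[...,None]],-1)
    X=(P-t)@R; X[d==0]=np.nan
    return X
E
python3 - <<'E'
from h import *
for n in ('top','side'):
    im,d=save(n,n+'0.png',scale=1.5); p=camera_params(n); print(n,np.round(-np.array(p['R']).T@p['t'],3),np.round(p['camera_matrix'],1).tolist(),p['k1'],np.round(p['R'],2).tolist())
s=manip.observe(); print(s, manip.pinch_z)
E
```

```text
top [ 0.473 -0.078  1.547] [[454.4, 0.0, 258.4], [0.0, 454.4, 185.8], [0.0, 0.0, 1.0]] 0.05500676792318906 [[0.03, -1.0, 0.0], [-1.0, -0.03, -0.06], [0.06, 0.0, -1.0]]
side [0.291 0.648 0.586] [[354.1, 0.0, 255.8], [0.0, 354.1, 184.8], [0.0, 0.0, 1.0]] -0.038257298230579384 [[-0.95, -0.31, -0.01], [-0.17, 0.54, -0.82], [0.26, -0.78, -0.57]]
{'time_s': 0.1, 'joint_positions': array([-1.34234517e+00,  3.78018519e-01,  7.97619819e-02,  1.27440578e+00,
        1.89516007e-05,  1.46050274e+00]), 'dq': array([-0.00073175, -0.00152707,  0.00210396,  0.0021309 ,  0.00127782,
        0.00130261]), 'joint_efforts': array([ 1.06144253e-03, -4.64695287e+01,  2.70580834e+01,  1.20432739e-02,
       -8.15446356e-05, -1.35025354e-05]), 'eef_pos': array([ 0.19095465, -0.54174009,  0.230439  ]), 'orientation': array([[ 9.43172585e-01,  3.32303042e-01, -4.04129158e-04],
       [ 3.32303212e-01, -9.43170852e-01,  1.82179657e-03],
       [ 2.24225699e-04, -1.85256199e-03, -9.99998259e-01]]), 'wrist_force': array([ 0.40401815,  0.24109214, -0.40134346]), 'torque': array([-0.02716167, -0.02873889,  0.00016408]), 'gripper_force': 0.0, 'finger_gap': 0.08528975415171522} 0.0187
```

View pics/top0.png

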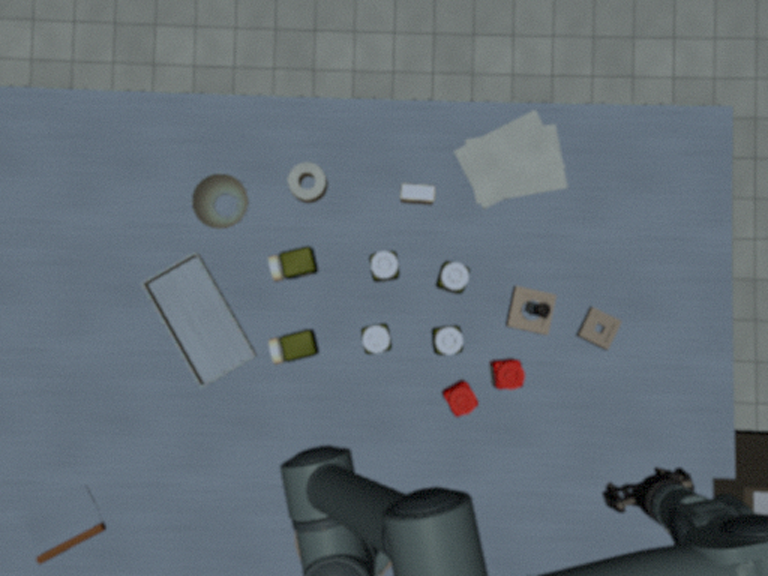

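View pics/side0.png

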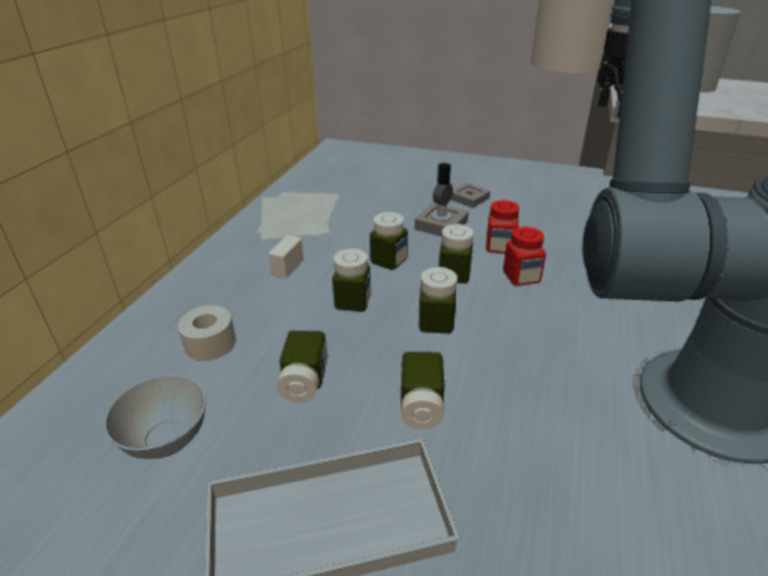

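The top view shows four standing white-lidded jars at (384,265), (454,277), (376,339) and (449,341), and two toppled jars at (293,263) and (293,346) with their lids to the left (+y). The two red look-alikes at (508,374) and (460,398) stay where they are. Two things look like the rest: the one at (531,310), which is larger and holds the gauge, and the small empty one at (600,328). The larger one is meant. The tray is at (200,320).

```bash
cat >> h.py <<'E'
def tocmd(pos,Rd,s=None):
    from scipy.spatial.transform import Rotation as Ro
    s=s or manip.observe();R=s['orientation']
    return np.round(R.T@(np.array(pos)-s['eef_pos']),4), np.round(Ro.from_matrix(R.T@Rd).as_rotvec(degrees=True),1)
E
python3 - <<'E'
from h import *
z=np.load('last_top.npz');im,d=z['im'],z['d'];X=cloud('top',d)
bench=X[150:160,10:60].reshape(-1,3);print('bench z',np.nanmedian(X[250:280,200:240,2]),np.nanstd(X[250:280,200:240,2]))
H=X[...,2]
m=((H>0.015)&(H<0.3)&(X[...,0]>0.15)&(X[...,1]>-.7)&(X[...,1]<0.7)).astype(np.uint8)
m[280:,180:]=0
n,l,st,c=cv2.connectedComponentsWithStats(m)
for i in range(1,n):
    if st[i,4]<40: continue
    k=l==i;P=X[k];zt=np.percentile(P[:,2],95)
    out=[]
    for lo in (0.018,zt-0.012):
        q=P[P[:,2]>lo][:,:2].astype(np.float32); r=cv2.minAreaRect(q*1000); out.append((np.round(r[0]).tolist(),np.round(r[1]).tolist(),round(r[2])))
    print(np.round(c[i]*1.5),st[i,4],'ztop %.3f'%zt,out, im[k].mean(0).astype(int))
o=cv2.resize(im[195:225,325:425,::-1],None,fx=7,fy=7,interpolation=cv2.INTER_CUBIC)
o2=np.load('last_side.npz')['im'][90:170,270:370,::-1];o2=cv2.resize(o2,(700,390),interpolation=cv2.INTER_CUBIC)
cv2.imwrite('pics/conf.png',np.vstack([o,o2]))
E
```

```text
bench z 0.00044585472976382676 0.0033642457356270724
[307. 181.] 467 ztop 0.056 [([778.0, 110.0], [82.0, 82.0], 21), ([778.0, 111.0], [82.0, 81.0], 2)] [121 127 126]
[217. 199.] 794 ztop 0.062 [([726.0, 296.0], [124.0, 129.0], 1), ([726.0, 296.0], [124.0, 129.0], 1)] [87 91 86]
[417. 193.] 279 ztop 0.060 [([758.0, -136.0], [75.0, 36.0], 87), ([758.0, -136.0], [74.0, 36.0], 87)] [139 147 154]
[293. 263.] 571 ztop 0.064 [([594.0, 135.0], [62.0, 99.0], 15), ([593.0, 135.0], [60.0, 97.0], 15)] [84 90 61]
[384. 265.] 348 ztop 0.103 [([592.0, -67.0], [60.0, 59.0], 9), ([594.0, -66.0], [55.0, 54.0], 1)] [129 138 147]
[193. 318.] 499 ztop 0.037 [([466.0, 342.0], [271.0, 143.0], 32), ([466.0, 342.0], [271.0, 143.0], 32)] [ 96 105 109]
[452. 276.] 364 ztop 0.103 [([572.0, -217.0], [59.0, 60.0], 75), ([573.0, -218.0], [56.0, 55.0], 28)] [125 134 141]
[531. 309.] 781 ztop 0.147 [([506.0, -396.0], [94.0, 92.0], 79), ([506.0, -395.0], [25.0, 26.0], 66)] [102 100  94]
[600. 328.] 421 ztop 0.027 [([470.0, -548.0], [75.0, 74.0], 64), ([470.0, -548.0], [76.0, 74.0], 64)] [111 107  99]
[376. 338.] 335 ztop 0.102 [([434.0, -54.0], [61.0, 59.0], 13), ([434.0, -54.0], [54.0, 54.0], 2)] [133 144 152]
[447. 339.] 355 ztop 0.103 [([435.0, -208.0], [61.0, 60.0], 7), ([435.0, -209.0], [54.0, 57.0], 1)] [127 137 144]
[294. 346.] 560 ztop 0.064 [([412.0, 128.0], [60.0, 99.0], 15), ([412.0, 127.0], [60.0, 98.0], 15)] [83 89 60]
[507. 373.] 414 ztop 0.103 [([366.0, -338.0], [61.0, 61.0], 5), ([367.0, -339.0], [56.0, 57.0], 75)] [131  41  38]
[460. 398.] 407 ztop 0.102 [([309.0, -239.0], [63.0, 62.0], 31), ([310.0, -240.0], [58.0, 56.0], 46)] [134  45  42]
```

View pics/conf.png

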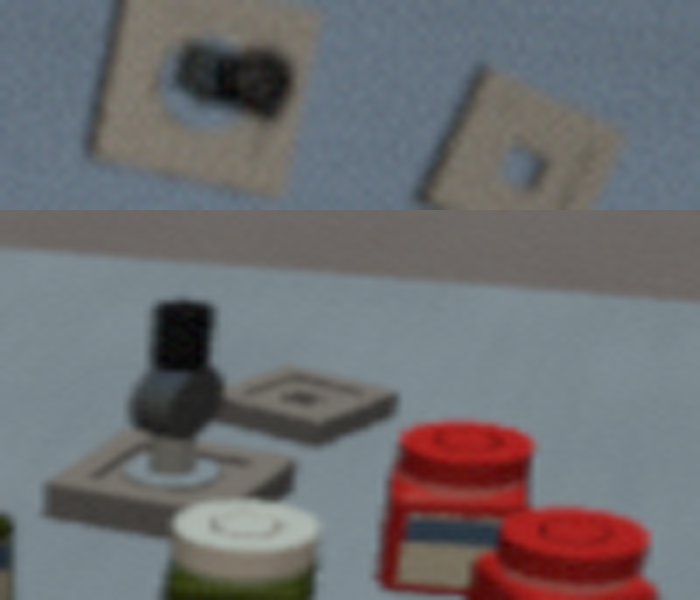

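The crop shows the gauge in the large rest (about 92 mm). The small one, 75 mm and empty, is ignored. I start with the far toppled jar. I grasp it with the tool pre-tilted by 30°, then swing it 90°.

```bash
cat >> h.py <<'E'
def tool(theta,uaz):
    """tool x in plane of u (azimuth deg), tilted theta deg from down towards u"""
    a,t=np.radians(uaz),np.radians(theta); u=np.array([np.cos(a),np.sin(a),0]);Z=np.array([0,0,1.])
    z=np.sin(t)*u-np.cos(t)*Z; x=np.cos(t)*u+np.sin(t)*Z
    return np.stack([x,np.cross(z,x),z],1)
def go(grasp,R,L=0.022,back=0.0):
    return np.array(grasp)+R[:,2]*(L-back)
def show(*a):
    s=manip.observe(); print('t %.1f'%s['time_s'],np.round(s['eef_pos'],4),'q',np.round(s['joint_positions'],2),'F',np.round(s['wrist_force'],1),'gap %.4f'%s['finger_gap'],s['gripper_force'])
E
python3 - <<'E'
from h import *
R=tool(-30,105)
for b in (0.16,0): print(*tocmd(go([.591,.141,.03],R,back=b),R))
E
```

```text
[ 0.6095 -0.5797  0.0821] [-22.4 -24.2 -83.5]
[ 0.6033 -0.4996  0.2206] [-22.4 -24.2 -83.5]
```

arm_command:
  commands:
    - [[0.61,-0.58,0.0],[-22.4,-24.2,-83.5],100]
    - [[0.61,-0.58,0.0],[-22.4,-24.2,-83.5],100]
    - [[0.61,-0.58,0.0],[-22.4,-24.2,-83.5],100]
    - [[0.61,-0.58,0.0],[-22.4,-24.2,-83.5],100]
    - [[0.61,-0.58,0.0],[-22.4,-24.2,-83.5],100]
    - [[0.61,-0.58,0.0],[-22.4,-24.2,-83.5],100]
    - [[0.61,-0.58,0.0],[-22.4,-24.2,-83.5],100]
    - [[0.61,-0.58,0.0],[-22.4,-24.2,-83.5],100]
    - [[0.61,-0.58,0.0],[-22.4,-24.2,-83.5],100]
    - [[0.61,-0.58,0.0],[-22.4,-24.2,-83.5],100]
    - [[0.61,-0.58,0.0],[-22.4,-24.2,-83.5],100]
    - [[0.61,-0.58,0.0],[-22.4,-24.2,-83.5],100]
    - [[0.61,-0.58,0.0],[-22.4,-24.2,-83.5],100]
    - [[0.61,-0.58,0.0],[-22.4,-24.2,-83.5],100]
    - [[0.61,-0.58,0.0],[-22.4,-24.2,-83.5],100]
    - [[0.61,-0.58,0.0],[-22.4,-24.2,-83.5],100]
    - [[0.61,-0.58,0.08],[-22.4,-24.2,-83.5],100]
    - [[0.61,-0.58,0.08],[-22.4,-24.2,-83.5],100]
    - [[0.61,-0.58,0.08],[-22.4,-24.2,-83.5],100]
    - [[0.61,-0.58,0.08],[-22.4,-24.2,-83.5],100]

```text
time_s: 2.1
eef_pos: [0.5728, 0.2067, 0.1505]
orientation: [[-0.226, 0.966, 0.128], [0.835, 0.26, -0.486], [-0.502, -0.004, -0.865]]
wrist_force: [0.1, -0.3, 1.5]
finger_gap: 0.0854
gripper_force: 0.0
```

Run:
```python
from h import *
show();R=tool(-30,105)
for b in (0.05,0): print(*tocmd(go([.591,.141,.03],R,back=b),R))
```

```text
t 2.1 [0.5728 0.2067 0.1505] q [ 0.49  0.61  0.13  1.22 -0.51  1.83] F [ 0.1 -0.3  1.5] gap 0.0854 0.0
[0.0015 0.0009 0.1105] [-0.1  0.1  0.2]
[0.0016 0.001  0.1605] [-0.1  0.1  0.2]
```

arm_command:
  commands:
    - [[0.0015,0.001,0.04],[0,0,0],100]
    - [[0.0015,0.001,0.08],[0,0,0],100]
    - [[0.0015,0.001,0.11],[0,0,0],100]
    - [[0.0015,0.001,0.13],[0,0,0],100]
    - [[0.0015,0.001,0.15],[0,0,0],100]
    - [[0.0015,0.001,0.16],[0,0,0],100]
    - [[0.0015,0.001,0.16],[0,0,0],100]
    - [[0.0015,0.001,0.16],[0,0,0],40]
    - [[0.0015,0.001,0.16],[0,0,0],40]
    - [[0.0015,0.001,0.16],[0,0,0],40]
    - [[0.0015,0.001,0.16],[0,0,0],40]
    - [[0.0015,0.001,0.16],[0,0,0],40]
  grip_force: 50

```text
time_s: 3.3
eef_pos: [0.5961, 0.1324, 0.0139]
orientation: [[-0.224, 0.965, 0.133], [0.836, 0.26, -0.483], [-0.501, 0.002, -0.865]]
wrist_force: [-1.2, 1.3, 5.6]
finger_gap: 0.0598
gripper_force: 54.9
```

Run:
```python
from h import *
show();R=tool(60,105); 
for z in (.14,.064): print(*tocmd(go([.591,.141,z],R),R))
print(*tocmd(go([.591,.141,.14],tool(-30,105)),tool(-30,105)))
```

```text
t 3.3 [0.5961 0.1324 0.0139] q [ 0.37  0.67 -0.14  0.82 -0.52  1.69] F [-1.2  1.3  5.6] gap 0.0598 54.91130232810974
[-0.0329 -0.0024 -0.114 ] [ 0.1 90.1  0.1]
[ 0.0052 -0.0026 -0.0482] [ 0.1 90.1  0.1]
[-0.0548 -0.0024 -0.0919] [0.2 0.1 0. ]
```

arm_command:
  commands:
    - [[-0.03,-0.002,-0.05],[0,0,0],40]
    - [[-0.055,-0.002,-0.09],[0,0,0],40]
    - [[-0.033,-0.002,-0.114],[0,10,0],40]
    - [[-0.033,-0.002,-0.114],[0,90,0],40]
    - [[-0.033,-0.002,-0.114],[0,90,0],40]
    - [[-0.033,-0.002,-0.114],[0,90,0],40]
    - [[-0.033,-0.002,-0.114],[0,90,0],40]
    - [[-0.033,-0.002,-0.114],[0,90,0],40]
    - [[-0.033,-0.002,-0.114],[0,90,0],40]
    - [[-0.033,-0.002,-0.114],[0,90,0],40]
    - [[-0.033,-0.002,-0.114],[0,90,0],40]
    - [[-0.033,-0.002,-0.114],[0,90,0],40]
    - [[-0.033,-0.002,-0.114],[0,90,0],40]
    - [[-0.033,-0.002,-0.114],[0,90,0],40]
    - [[-0.033,-0.002,-0.114],[0,90,0],40]

```text
time_s: 4.8
eef_pos: [0.586, 0.1585, 0.1264]
orientation: [[-0.13, 0.966, -0.225], [0.485, 0.26, 0.835], [0.865, -0.0, -0.503]]
wrist_force: [0.6, -0.2, -3.5]
finger_gap: 0.0594
gripper_force: 56.8
```

Run:
```python
from h import *
show();R=tool(60,105); print(np.round(manip.observe()['orientation'],2))
for z in (.075,.062,.058): print(*tocmd(go([.591,.141,z],R),R))
save('side','s1.png',scale=1.5)
```

```text
t 4.8 [0.586  0.1585 0.1264] q [-0.25  0.93  0.29  1.63  0.85  0.73] F [ 0.6 -0.2 -3.5] gap 0.0594 56.84308469295502
[[-0.13  0.97 -0.23]
 [ 0.49  0.26  0.83]
 [ 0.86 -0.   -0.5 ]]
[-0.0535  0.0003  0.0321] [-0.1  0.2  0. ]
[-0.0648  0.0003  0.0386] [-0.1  0.2  0. ]
[-0.0682  0.0003  0.0406] [-0.1  0.2  0. ]
```

View pics/s1.png

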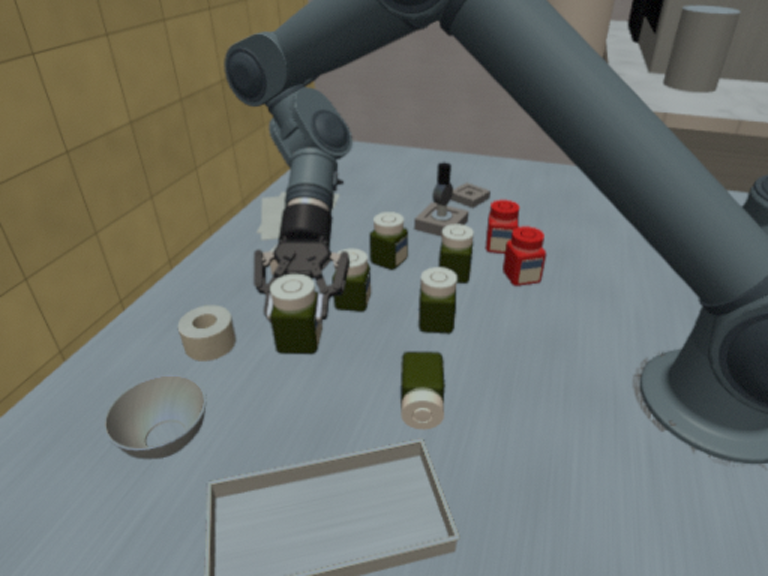

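The jar hangs upright in the gripper at (296,310). I lower it to the bench.

arm_command:
  commands:
    - [[-0.03,0,0.017],[0,0,0],40]
    - [[-0.053,0,0.032],[0,0,0],40]
    - [[-0.062,0,0.037],[0,0,0],40]
    - [[-0.065,0,0.039],[0,0,0],40]
    - [[-0.068,0,0.041],[0,0,0],40]
    - [[-0.068,0,0.041],[0,0,0],40]

```text
time_s: 5.45
eef_pos: [0.586, 0.16, 0.0489]
orientation: [[-0.132, 0.966, -0.224], [0.484, 0.26, 0.836], [0.865, 0.002, -0.502]]
wrist_force: [-0.4, -0.1, -4.0]
finger_gap: 0.0596
gripper_force: 56.8
```

Run:
```python
from h import *
show()
im,d=save('side','s2.png');X=cloud('side',d)
m=(abs(X[...,0]-.591)<.06)&(abs(X[...,1]-.155)<.045)
for lo in np.arange(-.01,.12,.01):
    k=m&(X[...,2]>lo)&(X[...,2]<lo+.01); print(round(lo,2),k.sum(),end='; ')
```

```text
t 5.5 [0.586  0.16   0.0489] q [-0.25  1.01  0.25  1.5   0.86  0.73] F [-0.4 -0.1 -4. ] gap 0.0596 56.79714918136597
-0.01 687; 0.0 324; 0.01 95; 0.02 94; 0.03 100; 0.04 107; 0.05 115; 0.06 199; 0.07 302; 0.08 164; 0.09 151; 0.1 405; 0.11 0;
```

arm_command:
  commands:
    - [[-0.0017,0,0.001],[0,0,0],40]
    - [[-0.0035,0,0.002],[0,0,0],40]
    - [[-0.0035,0,0.002],[0,0,0],40]

```text
time_s: 5.8
eef_pos: [0.5859, 0.1598, 0.0447]
orientation: [[-0.13, 0.966, -0.223], [0.483, 0.258, 0.837], [0.866, 0.001, -0.5]]
wrist_force: [-0.9, -2.0, 1.5]
finger_gap: 0.0592
gripper_force: 57.0
```

arm_command:
  commands:
    - [[-0.0017,0,0.001],[0,0,0],40]
    - [[-0.0026,0,0.0015],[0,0,0],40]
    - [[-0.0026,0,0.0015],[0,0,0],40]

```text
time_s: 6.1
eef_pos: [0.586, 0.1599, 0.0446]
orientation: [[-0.128, 0.967, -0.222], [0.482, 0.256, 0.838], [0.867, 0.0, -0.498]]
wrist_force: [-4.3, -6.0, 15.9]
finger_gap: 0.0595
gripper_force: 58.3
```

arm_command:
  commands:
    - [[0,0,0],[0,0,0],100]
    - [[0,0,0],[0,0,0],100]
    - [[0,0,0],[0,0,0],100]
    - [[0,0,0],[0,0,0],100]
    - [[0,0,-0.03],[0,0,0],100]
    - [[0.043,0,-0.055],[0,0,0],100]
    - [[0.086,0,-0.08],[0,0,0],100]
    - [[0.13,0,-0.105],[0,0,0],100]
    - [[0.173,0,-0.13],[0,0,0],100]

```text
time_s: 7.0
eef_pos: [0.5919, 0.1351, 0.2571]
orientation: [[-0.129, 0.966, -0.225], [0.483, 0.259, 0.836], [0.866, -0.001, -0.5]]
wrist_force: [0.5, 0.2, -0.3]
finger_gap: 0.0851
gripper_force: 0.0
```

Run:
```python
from h import *
show();R=tool(-30,105)
for b in (.2,.12,0): print(*tocmd(go([.410,.134,.03],R,back=b),R))
im,d=save('top','t2.png')
X=cloud('top',d);H=X[...,2]
for (a,b,w) in ((.591,.141,.07),(.412,.128,.08)):
    m=(abs(X[...,0]-a)<w)&(abs(X[...,1]-b)<w)&(H>.015)&(H<.115); P=X[m]; print(m.sum(),np.percentile(P[:,2],95),cv2.minAreaRect((P[:,:2]*1000).astype(np.float32)))
```

```text
t 7.0 [0.5919 0.1351 0.2571] q [-0.28  0.86  0.5   1.94  0.83  0.69] F [ 0.5  0.2 -0.3] gap 0.0851 0.0
[ 0.0044 -0.1759  0.1535] [ -0. -90.   0.]
[-0.0756 -0.1758  0.1535] [ -0. -90.   0.]
[-0.1956 -0.1758  0.1536] [ -0. -90.   0.]
331 0.10342715929989521 ((589.4893188476562, 142.47386169433594), (60.14326858520508, 60.89445495605469), 15.52066707611084)
1 0.019475768575403368 ((449.70867919921875, 89.78189086914062), (0.0, 0.0), 0.0)
```

Jar A is standing at (0.590, 0.142). Next is jar B.

arm_command:
  commands:
    - [[0.0,-0.18,0.15],[0,-90,0],100]
    - [[0.0,-0.18,0.15],[0,-90,0],100]
    - [[0.0,-0.18,0.15],[0,-90,0],100]
    - [[0.0,-0.18,0.15],[0,-90,0],100]
    - [[0.0,-0.18,0.15],[0,-90,0],100]
    - [[0.0,-0.18,0.15],[0,-90,0],100]
    - [[0.0,-0.18,0.15],[0,-90,0],100]
    - [[0.0,-0.18,0.15],[0,-90,0],100]
    - [[0.0,-0.18,0.15],[0,-90,0],100]
    - [[0.0,-0.18,0.15],[0,-90,0],100]
    - [[0.0,-0.18,0.15],[0,-90,0],100]
    - [[0.0,-0.18,0.15],[0,-90,0],100]
    - [[0.0,-0.18,0.15],[0,-90,0],100]

```text
time_s: 8.35
eef_pos: [0.3842, 0.214, 0.1795]
orientation: [[-0.227, 0.965, 0.129], [0.836, 0.261, -0.483], [-0.5, -0.002, -0.866]]
wrist_force: [0.0, -0.3, -0.2]
finger_gap: 0.0856
gripper_force: 0.0
```

Run:
```python
from h import *
show();R=tool(-30,105)
for b in (.2,.12,0): print(*tocmd(go([.410,.134,.03],R,back=b),R))
```

```text
t 8.3 [0.3842 0.214  0.1795] q [ 0.69  0.34 -0.23  1.23 -0.47  2.05] F [ 0.  -0.3 -0.2] gap 0.0856 0.0
[ 0.002   0.0042 -0.0066] [-0.  -0.   0.1]
[0.002  0.0042 0.0734] [-0.  -0.   0.1]
[0.002  0.0043 0.1934] [-0.  -0.   0.1]
```

arm_command:
  commands:
    - [[0.002,0.004,0.04],[0,0,0],100]
    - [[0.002,0.004,0.08],[0,0,0],100]
    - [[0.002,0.004,0.12],[0,0,0],100]
    - [[0.002,0.004,0.15],[0,0,0],100]
    - [[0.002,0.004,0.175],[0,0,0],100]
    - [[0.002,0.004,0.193],[0,0,0],100]
    - [[0.002,0.004,0.193],[0,0,0],100]
    - [[0.002,0.004,0.193],[0,0,0],40]
    - [[0.002,0.004,0.193],[0,0,0],40]
    - [[0.002,0.004,0.193],[0,0,0],40]
    - [[0.002,0.004,0.193],[0,0,0],40]
    - [[0.002,0.004,0.193],[0,0,0],40]

```text
time_s: 9.55
eef_pos: [0.4141, 0.1236, 0.0136]
orientation: [[-0.224, 0.966, 0.132], [0.836, 0.26, -0.484], [-0.501, 0.002, -0.865]]
wrist_force: [-1.3, -0.8, 6.4]
finger_gap: 0.0598
gripper_force: 54.7
```

arm_command:
  commands:
    - [[-0.03,0,-0.05],[0,0,0],40]
    - [[-0.055,0,-0.092],[0,0,0],40]
    - [[-0.033,0,-0.114],[0,10,0],40]
    - [[-0.033,0,-0.114],[0,90,0],40]
    - [[-0.033,0,-0.114],[0,90,0],40]
    - [[-0.033,0,-0.114],[0,90,0],40]
    - [[-0.033,0,-0.114],[0,90,0],40]
    - [[-0.033,0,-0.114],[0,90,0],40]
    - [[-0.033,0,-0.114],[0,90,0],40]
    - [[-0.033,0,-0.114],[0,90,0],40]
    - [[-0.033,0,-0.114],[0,90,0],40]
    - [[-0.033,0,-0.114],[0,90,0],40]
    - [[-0.033,0,-0.114],[0,90,0],40]
    - [[-0.033,0,-0.114],[0,90,0],40]
    - [[-0.033,0,-0.114],[0,90,0],40]

```text
time_s: 11.05
eef_pos: [0.4061, 0.1504, 0.1269]
orientation: [[-0.131, 0.966, -0.225], [0.485, 0.26, 0.835], [0.864, 0.0, -0.503]]
wrist_force: [-0.9, -0.2, -3.8]
finger_gap: 0.0594
gripper_force: 57.3
```

Run:
```python
from h import *
show();R=tool(60,105); print(np.round(manip.observe()['orientation'],2))
for z in (.062,.054): print(*tocmd(go([.410,.134,z],R),R))
```

```text
t 11.1 [0.4061 0.1504 0.1269] q [-0.36  0.65 -0.31  1.39  0.78  0.62] F [-0.9 -0.2 -3.8] gap 0.0594 57.301175594329834
[[-0.13  0.97 -0.22]
 [ 0.49  0.26  0.83]
 [ 0.86  0.   -0.5 ]]
[-0.0645 -0.0004  0.0401] [-0.1  0.2  0. ]
[-0.0714 -0.0004  0.0441] [-0.1  0.2  0. ]
```

arm_command:
  commands:
    - [[-0.03,0,0.017],[0,0,0],40]
    - [[-0.055,0,0.032],[0,0,0],40]
    - [[-0.064,0,0.037],[0,0,0],40]
    - [[-0.0695,0,0.0405],[0,0,0],40]
    - [[-0.0705,0,0.041],[0,0,0],40]
    - [[-0.0705,0,0.041],[0,0,0],40]

```text
time_s: 11.65
eef_pos: [0.4061, 0.1507, 0.0468]
orientation: [[-0.131, 0.966, -0.224], [0.484, 0.26, 0.836], [0.865, 0.001, -0.502]]
wrist_force: [0.3, 0.1, -3.4]
finger_gap: 0.0594
gripper_force: 57.2
```

arm_command:
  commands:
    - [[-0.0017,0,0.001],[0,0,0],40]
    - [[-0.0017,0,0.001],[0,0,0],40]
    - [[-0.0017,0,0.001],[0,0,0],100]
    - [[-0.0017,0,0.001],[0,0,0],100]
    - [[-0.0017,0,0.001],[0,0,0],100]
    - [[-0.0017,0,0.001],[0,0,0],100]
    - [[-0.0017,0,0.001],[0,0,0],100]
    - [[0,0,-0.03],[0,0,0],100]
    - [[0.043,0,-0.055],[0,0,0],100]
    - [[0.086,0,-0.08],[0,0,0],100]
    - [[0.13,0,-0.105],[0,0,0],100]
    - [[0.173,0,-0.13],[0,0,0],100]

```text
time_s: 12.85
eef_pos: [0.412, 0.1259, 0.2624]
orientation: [[-0.129, 0.966, -0.225], [0.483, 0.259, 0.836], [0.866, -0.001, -0.5]]
wrist_force: [0.5, -0.0, -1.0]
finger_gap: 0.0855
gripper_force: 0.0
```

Run:
```python
from h import *
show()
g=np.array([.506,-.3955])
for uaz in (105,15): 
  R=tool(0,uaz);print(*tocmd([*g,.25],R))
```

```text
t 12.8 [0.412  0.1259 0.2624] q [-0.4   0.52 -0.14  1.72  0.75  0.57] F [ 0.5 -0.  -1. ] gap 0.0855 0.0
[-0.2749 -0.0443 -0.4509] [ -0. -60.  -0.]
[-0.2749 -0.0443 -0.4509] [-46.7 -46.7  80.9]
```

arm_command:
  commands:
    - [[-0.275,-0.044,-0.45],[0,-60,0],100]
    - [[-0.275,-0.044,-0.45],[0,-60,0],100]
    - [[-0.275,-0.044,-0.45],[0,-60,0],100]
    - [[-0.275,-0.044,-0.45],[0,-60,0],100]
    - [[-0.275,-0.044,-0.45],[0,-60,0],100]
    - [[-0.275,-0.044,-0.45],[0,-60,0],100]
    - [[-0.275,-0.044,-0.45],[0,-60,0],100]
    - [[-0.275,-0.044,-0.45],[0,-60,0],100]
    - [[-0.275,-0.044,-0.45],[0,-60,0],100]
    - [[-0.275,-0.044,-0.45],[0,-60,0],100]
    - [[-0.275,-0.044,-0.45],[0,-60,0],100]
    - [[-0.275,-0.044,-0.45],[0,-60,0],100]
    - [[-0.275,-0.044,-0.45],[0,-60,0],100]
    - [[-0.275,-0.044,-0.45],[0,-60,0],100]
    - [[-0.275,-0.044,-0.45],[0,-60,0],100]
    - [[-0.275,-0.044,-0.45],[0,-60,0],100]
    - [[-0.275,-0.044,-0.45],[0,-60,0],100]

```text
time_s: 14.55
eef_pos: [0.5068, -0.3941, 0.2481]
orientation: [[-0.26, 0.966, 0.0], [0.966, 0.26, -0.001], [-0.001, 0.0, -1.0]]
wrist_force: [-0.1, -0.1, -0.5]
finger_gap: 0.0858
gripper_force: 0.0
```

```bash
cat >> h.py <<'E'
def lids(X):
    H=X[...,2];m=((H>.085)&(H<.115)).astype(np.uint8);n,l,st,c=cv2.connectedComponentsWithStats(m)
    for i in range(1,n):
        if st[i,4]<80: continue
        P=X[l==i];r=cv2.minAreaRect((P[:,:2]*1000).astype(np.float32)); print('lid',np.round(c[i]),st[i,4],np.round(np.median(P,0)*1000,1),np.round(r[0],1),np.round(r[1]))
E
python3 - <<'E'
from h import *
show();R=tool(0,105); print(*tocmd([.506,-.3955,.108],R))
im,d=save('top','t3.png');X=cloud('top',d);lids(X)
z=np.load('last_side.npz') ; im,d=save('side','s3.png',crop=(270,80,350,170),scale=7);X=cloud('side',d)
m=(X[...,2]>.105)&(X[...,2]<.16)&(abs(X[...,0]-.506)<.04)&(abs(X[...,1]+.396)<.04);print(m.sum(),np.nanmedian(X[m],0))
E
```

```text
t 14.6 [ 0.5068 -0.3941  0.2481] q [-0.76  0.52  0.35  1.4  -0.    0.55] F [-0.1 -0.1 -0.5] gap 0.0858 0.0
[-0.001  -0.0011  0.1401] [0.  0.1 0.1]
lid [191. 175.] 262 [589.4 141.2  97.6] [590.2 142. ] [56. 56.]
lid [256. 176.] 256 [592.3 -67.2  98.2] [593.1 -66.5] [57. 54.]
lid [303. 183.] 261 [ 573.1 -218.2   98. ] [ 572.7 -217.5] [56. 56.]
lid [250. 225.] 255 [434.8 -53.6  98.1] [434.  -54.4] [54. 54.]
lid [299. 226.] 264 [ 435.  -208.4   98.2] [ 435.  -208.2] [54. 57.]
lid [192. 231.] 264 [411.2 131.9  97.7] [410. 132.] [54. 55.]
lid [338. 247.] 166 [ 374.  -330.1   97.8] [ 373.9 -330.7] [33. 57.]
lid [308. 267.] 284 [ 309.6 -239.    98. ] [ 309.7 -239.9] [58. 56.]
lid [491. 353.] 291 [  70.  -800.6   99.7] [  63.3 -799.5] [ 24. 175.]
119 [ 0.50486333 -0.3854097   0.12867054]
```

View pics/s3.png

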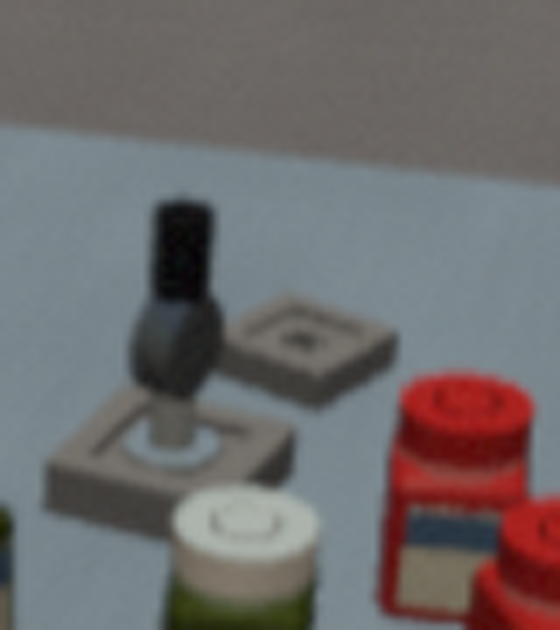

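All six jars are standing, and the gauge's post is directly below the tool. I grasp the post.

arm_command:
  commands:
    - [[-0.001,-0.001,0.05],[0,0,0],100]
    - [[-0.001,-0.001,0.1],[0,0,0],100]
    - [[-0.001,-0.001,0.13],[0,0,0],100]
    - [[-0.001,-0.001,0.139],[0,0,0],100]
    - [[-0.001,-0.001,0.139],[0,0,0],60]
    - [[-0.001,-0.001,0.139],[0,0,0],30]
    - [[-0.001,-0.001,0.139],[0,0,0],10]
    - [[-0.001,-0.001,0.139],[0,0,0],10]
    - [[-0.001,-0.001,0.139],[0,0,0],10]
    - [[-0.001,-0.001,0.139],[0,0,0],10]
    - [[-0.001,-0.001,0.139],[0,0,0],10]
    - [[-0.001,-0.001,0.139],[0,0,0],10]
  grip_force: 80

```text
time_s: 15.85
eef_pos: [0.5068, -0.3975, 0.111]
orientation: [[-0.259, 0.966, 0.002], [0.966, 0.259, -0.004], [-0.005, 0.001, -1.0]]
wrist_force: [-1.4, -0.0, 5.8]
finger_gap: 0.0267
gripper_force: 78.2
```

arm_command:
  commands:
    - [[0,0,-0.05],[0,0,0],10]
    - [[0,0,-0.1],[0,0,0],10]
    - [[0,0,-0.12],[0,0,0],10]
    - [[0,0,-0.12],[0,0,0],10]

```text
time_s: 16.25
eef_pos: [0.5078, -0.3978, 0.2333]
orientation: [[-0.259, 0.966, 0.006], [0.966, 0.259, -0.007], [-0.008, 0.004, -1.0]]
wrist_force: [0.2, -0.6, -2.7]
finger_gap: 0.0265
gripper_force: 79.6
```

Run:
```python
from h import *
show();R=tool(0,105); print(*tocmd([.573,-.218,.225],R))
im,d=save('side','s4.png',crop=(250,60,350,150),scale=6);X=cloud('side',d)
```

```text
t 16.2 [ 0.5078 -0.3978  0.2333] q [-0.76  0.52  0.31  1.35 -0.    0.55] F [ 0.2 -0.6 -2.7] gap 0.0265 79.62175726890564
[0.1568 0.1096 0.0075] [0.2 0.5 0. ]
```

View pics/s4.png

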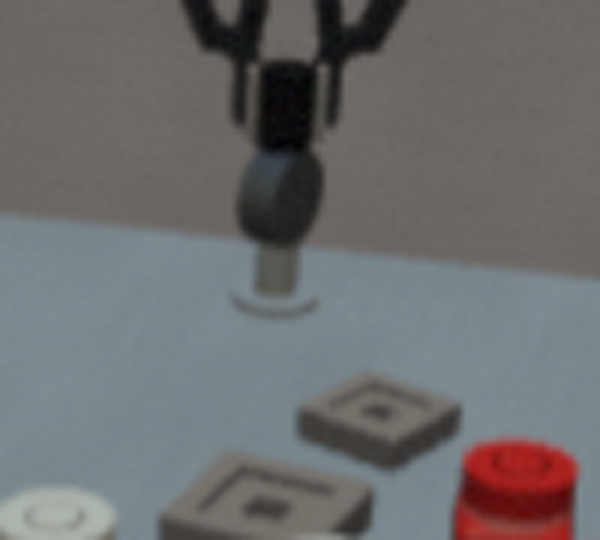

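The gauge is held upright by its post at (285,105), with its rest empty below. First jar: (0.573, -0.218).

arm_command:
  commands:
    - [[0.05,0.035,0.002],[0.2,0.5,0],10]
    - [[0.1,0.07,0.004],[0.2,0.5,0],10]
    - [[0.155,0.11,0.008],[0.2,0.5,0],10]
    - [[0.155,0.11,0.008],[0.2,0.5,0],10]
    - [[0.155,0.11,0.008],[0.2,0.5,0],10]
    - [[0.155,0.11,0.008],[0.2,0.5,0],10]
    - [[0.155,0.11,0.008],[0.2,0.5,0],10]

```text
time_s: 17.0
eef_pos: [0.5709, -0.2182, 0.2187]
orientation: [[-0.259, 0.966, -0.008], [0.966, 0.259, 0.007], [0.009, -0.006, -1.0]]
wrist_force: [-0.3, -0.9, -3.1]
finger_gap: 0.0262
gripper_force: 79.7
```

Run:
```python
from h import *
show();R=tool(0,105); print(*tocmd([.574,-.220,.192],R))
im,d=save('side','s5.png');X=cloud('side',d)
# post top points
for n in ('side','top'):
    im,d=snapshot(n);X=cloud(n,d);m=(abs(X[...,0]-.574)<.05)&(abs(X[...,1]+.22)<.05)
    for lo,hi in ((.115,.13),(.13,.15),(.15,.2)):
        k=m&(X[...,2]>lo)&(X[...,2]<hi);P=X[k]
        if len(P)>8: print(n,lo,len(P),np.round(np.median(P,0),3),np.round(P.min(0),3),np.round(P.max(0),3))
```

```text
t 17.0 [ 0.5709 -0.2182  0.2187] q [-0.47  0.47  0.19  1.3   0.    0.84] F [-0.3 -0.9 -3.1] gap 0.0262 79.67857003211975
[-0.0027  0.0027  0.0267] [-0.4 -0.5 -0. ]
side 0.13 113 [ 0.566 -0.207  0.136] [ 0.548 -0.234  0.131] [ 0.593 -0.191  0.15 ]
side 0.15 210 [ 0.566 -0.205  0.182] [ 0.554 -0.237  0.15 ] [ 0.589 -0.187  0.2  ]
```

arm_command:
  commands:
    - [[-0.003,0.003,0.012],[-0.2,-0.4,0],10]
    - [[-0.003,0.003,0.022],[-0.2,-0.4,0],10]
    - [[-0.003,0.003,0.027],[-0.2,-0.4,0],10]
    - [[-0.003,0.003,0.027],[-0.2,-0.4,0],10]

```text
time_s: 17.55
eef_pos: [0.5753, -0.2205, 0.1934]
orientation: [[-0.259, 0.966, -0.001], [0.966, 0.259, 0.0], [0.0, -0.0, -1.0]]
wrist_force: [-1.5, -0.7, 3.7]
finger_gap: 0.0266
gripper_force: 80.2
```

arm_command:
  commands:
    - [[0,0,0.002],[0,0,0],10]
    - [[0,0,0.002],[0,0,0],10]

```text
time_s: 17.75
eef_pos: [0.5754, -0.2203, 0.1921]
orientation: [[-0.259, 0.966, -0.0], [0.966, 0.259, -0.0], [-0.0, -0.0, -1.0]]
wrist_force: [-1.0, -1.4, 2.1]
finger_gap: 0.0266
gripper_force: 80.3
```

arm_command:
  commands:
    - [[0,0,0.002],[0,0,0],10]
    - [[0,0,0.002],[0,0,0],10]

```text
time_s: 17.95
eef_pos: [0.5755, -0.2202, 0.1897]
orientation: [[-0.259, 0.966, -0.0], [0.966, 0.259, -0.0], [-0.0, -0.0, -1.0]]
wrist_force: [-1.1, -1.9, 3.2]
finger_gap: 0.0263
gripper_force: 80.3
```

arm_command:
  commands:
    - [[0,0,0.002],[0,0,0],10]
    - [[0,0,0.002],[0,0,0],10]

```text
time_s: 18.15
eef_pos: [0.5755, -0.2201, 0.1875]
orientation: [[-0.259, 0.966, -0.0], [0.966, 0.259, 0.0], [0.0, -0.0, -1.0]]
wrist_force: [-1.5, -2.2, 4.0]
finger_gap: 0.0262
gripper_force: 80.4
```

arm_command:
  commands:
    - [[0,0,0.002],[0,0,0],10]
    - [[0,0,0.002],[0,0,0],10]

```text
time_s: 18.35
eef_pos: [0.5759, -0.2203, 0.1871]
orientation: [[-0.259, 0.966, 0.001], [0.966, 0.259, -0.001], [-0.001, 0.001, -1.0]]
wrist_force: [-4.2, -0.9, 10.5]
finger_gap: 0.0263
gripper_force: 81.1
```

arm_command:
  commands:
    - [[0,0,0.001],[0,0,0],10]
    - [[0,0,0.001],[0,0,0],10]

```text
time_s: 18.55
eef_pos: [0.5761, -0.2205, 0.1871]
orientation: [[-0.259, 0.966, 0.002], [0.966, 0.259, -0.001], [-0.002, 0.002, -1.0]]
wrist_force: [-3.9, -0.4, 14.8]
finger_gap: 0.0263
gripper_force: 81.8
```

Run:
```python
from h import *
show()
im,d=save('side','s6.png',crop=(210,90,310,180),scale=6)
```

```text
t 18.6 [ 0.5761 -0.2205  0.1871] q [-0.47  0.47  0.12  1.21 -0.    0.84] F [-3.9 -0.4 14.8] gap 0.0263 81.82376503944397
```

View pics/s6.png

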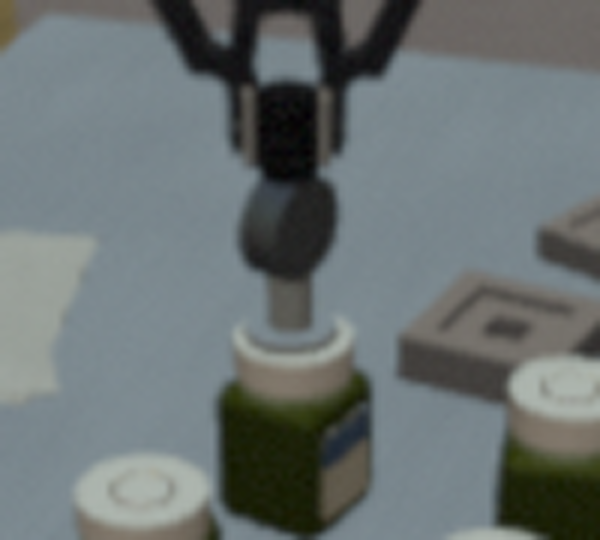

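The foot sits squarely on the lid. At a foot height of about 103 mm the net push was already 4.8 N, rising to 6.7 N at contact. That suggests this jar is unsealed. I check the next jar, then compare depths.

arm_command:
  commands:
    - [[0,0,-0.02],[0,0,0],10]
    - [[0,0,-0.04],[0,0,0],10]
    - [[0.045,0.018,-0.04],[0,0,0],10]
    - [[0.09,0.037,-0.04],[0,0,0],10]
    - [[0.141,0.057,-0.04],[0,0,0],10]
    - [[0.141,0.057,-0.04],[0,0,0],10]
    - [[0.141,0.057,-0.025],[0,0,0],10]
    - [[0.141,0.057,-0.012],[0,0,0],10]
    - [[0.141,0.057,-0.009],[0,0,0],10]
    - [[0.141,0.057,-0.008],[0,0,0],10]
    - [[0.141,0.057,-0.008],[0,0,0],10]
    - [[0.141,0.057,-0.008],[0,0,0],10]

```text
time_s: 19.8
eef_pos: [0.5941, -0.0687, 0.1933]
orientation: [[-0.259, 0.966, 0.0], [0.966, 0.259, 0.002], [0.002, 0.001, -1.0]]
wrist_force: [-1.0, 2.0, 2.1]
finger_gap: 0.0259
gripper_force: 80.2
```

arm_command:
  commands:
    - [[0,0,0.002],[0,0,0],10]
    - [[0,0,0.002],[0,0,0],10]

```text
time_s: 20.0
eef_pos: [0.5941, -0.0687, 0.1908]
orientation: [[-0.259, 0.966, 0.0], [0.966, 0.259, 0.001], [0.001, 0.0, -1.0]]
wrist_force: [-0.9, 4.1, 2.5]
finger_gap: 0.0264
gripper_force: 80.2
```

arm_command:
  commands:
    - [[0,0,0.002],[0,0,0],10]
    - [[0,0,0.002],[0,0,0],10]

```text
time_s: 20.2
eef_pos: [0.5941, -0.0687, 0.1886]
orientation: [[-0.26, 0.966, 0.0], [0.966, 0.26, 0.001], [0.001, 0.0, -1.0]]
wrist_force: [-1.0, 2.8, 2.9]
finger_gap: 0.0261
gripper_force: 80.3
```

arm_command:
  commands:
    - [[0,0,0.002],[0,0,0],10]
    - [[0,0,0.002],[0,0,0],10]

```text
time_s: 20.4
eef_pos: [0.5942, -0.0688, 0.1872]
orientation: [[-0.26, 0.966, 0.001], [0.966, 0.26, 0.001], [0.001, 0.001, -1.0]]
wrist_force: [-0.9, 3.2, 6.8]
finger_gap: 0.0264
gripper_force: 80.6
```

```bash
cat >> h.py <<'E'
def buttons(cs,n=4):
    ds=[]
    for _ in range(n): im,d=snapshot('top'); ds.append(d)
    X=cloud('top',np.mean(ds,0))
    for x,y in cs:
        r=np.hypot(X[...,0]-x,X[...,1]-y);H=X[...,2];ok=(H>.085)&(H<.115)
        a=ok&(r<.009);b=ok&(r>.015)&(r<.024)
        print((x,y),a.sum(),b.sum(),'button-lid mm: %.2f'%(1000*(np.mean(H[a])-np.mean(H[b]))))
E
python3 - <<'E'
from h import *
show(); buttons([(.573,-.218),(.4345,-.054),(.435,-.208),(.411,.132),(.59,.1415)])
E
```

```text
t 20.4 [ 0.5942 -0.0688  0.1872] q [-0.22  0.44  0.06  1.19  0.    1.09] F [-0.9  3.2  6.8] gap 0.0264 80.6044328212738
(0.573, -0.218) 23 110 button-lid mm: -0.19
(0.4345, -0.054) 0 0 button-lid mm: nan
(0.435, -0.208) 26 110 button-lid mm: 0.26
(0.411, 0.132) 27 104 button-lid mm: 1.04
(0.59, 0.1415) 26 108 button-lid mm: 1.20
  return _methods._mean(a, axis=axis, dtype=dtype,
  ret = ret.dtype.type(ret / rcount)
```

arm_command:
  commands:
    - [[0,0,0.001],[0,0,0],10]
    - [[0,0,0.002],[0,0,0],10]
    - [[0,0,0.002],[0,0,0],10]
    - [[0,0,-0.02],[0,0,0],10]
    - [[0,0,-0.038],[0,0,0],10]
    - [[0.05,0.013,-0.038],[0,0,0],10]
    - [[0.1,0.026,-0.038],[0,0,0],10]
    - [[0.15,0.039,-0.038],[0,0,0],10]
    - [[0.201,0.052,-0.038],[0,0,0],10]
    - [[0.201,0.052,-0.038],[0,0,0],10]
    - [[0.201,0.052,-0.038],[0,0,0],10]
    - [[0.201,0.052,-0.038],[0,0,0],10]

```text
time_s: 21.8
eef_pos: [0.5919, 0.1374, 0.2237]
orientation: [[-0.259, 0.966, -0.002], [0.966, 0.259, -0.001], [-0.001, -0.002, -1.0]]
wrist_force: [-0.1, 0.2, -2.8]
finger_gap: 0.0266
gripper_force: 79.6
```

```bash
python3 - <<'E' 2>/dev/null
from h import *
show(); buttons([(.573,-.218),(.592,-.067),(.4345,-.054),(.435,-.208),(.411,.132)])
print(*tocmd([.592,.1395,.192],tool(0,105)))
E
```

```text
t 21.8 [0.5919 0.1374 0.2237] q [ 0.12  0.45  0.17  1.29 -0.    1.43] F [-0.1  0.2 -2.8] gap 0.0266 79.61897134780884
(0.573, -0.218) 24 110 button-lid mm: -0.55
(0.592, -0.067) 22 111 button-lid mm: -0.87
(0.4345, -0.054) 26 106 button-lid mm: 1.45
(0.435, -0.208) 26 111 button-lid mm: 1.16
(0.411, 0.132) 27 105 button-lid mm: 1.44
[0.0025 0.0004 0.0325] [-0.  -0.  -0.1]
```

arm_command:
  commands:
    - [[0.002,0.001,0.015],[0,0,0],10]
    - [[0.002,0.001,0.025],[0,0,0],10]
    - [[0.002,0.001,0.03],[0,0,0],10]
    - [[0.002,0.001,0.0305],[0,0,0],10]
    - [[0.002,0.001,0.031],[0,0,0],10]
    - [[0.002,0.001,0.031],[0,0,0],10]
    - [[0.002,0.001,0.031],[0,0,0],10]

```text
time_s: 22.7
eef_pos: [0.5926, 0.141, 0.194]
orientation: [[-0.259, 0.966, 0.0], [0.966, 0.259, 0.001], [0.001, 0.0, -1.0]]
wrist_force: [-0.4, -1.0, -1.7]
finger_gap: 0.026
gripper_force: 80.0
```

arm_command:
  commands:
    - [[0,0,0.001],[0,0,0],10]
    - [[0,0,0.002],[0,0,0],10]
    - [[0,0,0.002],[0,0,0],10]

```text
time_s: 23.0
eef_pos: [0.5928, 0.141, 0.1921]
orientation: [[-0.26, 0.966, 0.0], [0.966, 0.26, 0.001], [0.001, 0.001, -1.0]]
wrist_force: [-0.9, -0.1, -0.7]
finger_gap: 0.0262
gripper_force: 80.1
```

arm_command:
  commands:
    - [[0,0,0.001],[0,0,0],10]
    - [[0,0,0.002],[0,0,0],10]
    - [[0,0,0.002],[0,0,0],10]

```text
time_s: 23.3
eef_pos: [0.5928, 0.141, 0.19]
orientation: [[-0.259, 0.966, 0.0], [0.966, 0.259, 0.001], [0.001, 0.001, -1.0]]
wrist_force: [0.0, 0.2, 2.3]
finger_gap: 0.0265
gripper_force: 80.1
```

arm_command:
  commands:
    - [[0,0,0.001],[0,0,0],10]
    - [[0,0,0.002],[0,0,0],10]
    - [[0,0,0.002],[0,0,0],10]

```text
time_s: 23.6
eef_pos: [0.5928, 0.141, 0.1879]
orientation: [[-0.259, 0.966, 0.0], [0.966, 0.259, 0.001], [0.001, 0.0, -1.0]]
wrist_force: [-0.4, -0.1, 2.2]
finger_gap: 0.0266
gripper_force: 80.1
```

arm_command:
  commands:
    - [[0,0,0.001],[0,0,0],10]
    - [[0,0,0.002],[0,0,0],10]
    - [[0,0,0.002],[0,0,0],10]

```text
time_s: 23.9
eef_pos: [0.5928, 0.1411, 0.1871]
orientation: [[-0.259, 0.966, 0.001], [0.966, 0.259, 0.001], [0.001, 0.001, -1.0]]
wrist_force: [-1.9, 0.8, 8.4]
finger_gap: 0.0264
gripper_force: 80.8
```

Jar A shows the sealed signature: 2.1 N at 192 mm tool height, and only 5 N just before contact. Next is jar B.

arm_command:
  commands:
    - [[0,0,-0.02],[0,0,0],10]
    - [[0,0,-0.04],[0,0,0],10]
    - [[0.009,-0.044,-0.04],[0,0,0],10]
    - [[0.018,-0.088,-0.04],[0,0,0],10]
    - [[0.027,-0.132,-0.04],[0,0,0],10]
    - [[0.036,-0.177,-0.04],[0,0,0],10]
    - [[0.036,-0.177,-0.04],[0,0,0],10]
    - [[0.036,-0.177,-0.04],[0,0,0],10]
    - [[0.036,-0.177,-0.025],[0,0,0],10]
    - [[0.036,-0.177,-0.012],[0,0,0],10]
    - [[0.036,-0.177,-0.0085],[0,0,0],10]
    - [[0.036,-0.177,-0.008],[0,0,0],10]
    - [[0.036,-0.177,-0.008],[0,0,0],10]

```text
time_s: 25.2
eef_pos: [0.4136, 0.1299, 0.1946]
orientation: [[-0.259, 0.966, 0.001], [0.966, 0.259, 0.001], [0.001, 0.002, -1.0]]
wrist_force: [0.9, -0.1, 2.4]
finger_gap: 0.0262
gripper_force: 80.9
```

arm_command:
  commands:
    - [[0,0,0.001],[0,0,0],10]
    - [[0,0,0.002],[0,0,0],10]
    - [[0,0,0.002],[0,0,0],10]

```text
time_s: 25.5
eef_pos: [0.4133, 0.1299, 0.1924]
orientation: [[-0.259, 0.966, 0.002], [0.966, 0.259, 0.001], [0.001, 0.002, -1.0]]
wrist_force: [1.6, -0.2, 2.7]
finger_gap: 0.0267
gripper_force: 80.9
```

arm_command:
  commands:
    - [[0,0,0.001],[0,0,0],10]
    - [[0,0,0.002],[0,0,0],10]
    - [[0,0,0.002],[0,0,0],10]

```text
time_s: 25.8
eef_pos: [0.4129, 0.1299, 0.1901]
orientation: [[-0.259, 0.966, 0.001], [0.966, 0.259, 0.001], [0.001, 0.001, -1.0]]
wrist_force: [3.0, 1.2, 2.7]
finger_gap: 0.0263
gripper_force: 81.0
```

arm_command:
  commands:
    - [[0,0,0.001],[0,0,0],10]
    - [[0,0,0.002],[0,0,0],10]
    - [[0,0,0.002],[0,0,0],10]

```text
time_s: 26.1
eef_pos: [0.4126, 0.1298, 0.1879]
orientation: [[-0.259, 0.966, 0.0], [0.966, 0.259, 0.001], [0.001, 0.001, -1.0]]
wrist_force: [2.7, 1.0, 3.1]
finger_gap: 0.0259
gripper_force: 81.1
```

arm_command:
  commands:
    - [[0,0,0.001],[0,0,0],10]
    - [[0,0,0.002],[0,0,0],10]
    - [[0,0,0.002],[0,0,0],10]

```text
time_s: 26.4
eef_pos: [0.413, 0.13, 0.187]
orientation: [[-0.259, 0.966, 0.002], [0.966, 0.259, 0.001], [0.001, 0.002, -1.0]]
wrist_force: [1.3, -0.1, 11.2]
finger_gap: 0.0262
gripper_force: 82.1
```

```bash
python3 - <<'E' 2>/dev/null
from h import *
show(); buttons([(.573,-.218),(.592,-.067),(.59,.1415),(.4345,-.054),(.435,-.208)])
im,d=save('top','t4.png');lids(cloud('top',d))
E
```

```text
t 26.4 [0.413 0.13  0.187] q [ 0.16  0.11 -0.38  1.07  0.    1.47] F [ 1.3 -0.1 11.2] gap 0.0262 82.12251305580139
(0.573, -0.218) 24 110 button-lid mm: -0.66
(0.592, -0.067) 23 111 button-lid mm: -0.98
(0.59, 0.1415) 23 111 button-lid mm: -4.42
(0.4345, -0.054) 26 105 button-lid mm: 1.17
(0.435, -0.208) 26 109 button-lid mm: 0.56
lid [190. 175.] 263 [589.8 142.   97.4] [590.2 142.4] [56. 56.]
lid [256. 176.] 254 [592.4 -67.1  97.4] [592.9 -66.7] [57. 55.]
lid [303. 183.] 262 [ 572.8 -218.1   98.1] [ 572.7 -217.8] [56. 56.]
lid [250. 225.] 256 [434.8 -54.4  98.5] [434.  -54.4] [54. 54.]
lid [299. 226.] 261 [ 436.  -208.4   98.5] [ 435.  -208.4] [54. 57.]
lid [340. 250.] 282 [ 365.5 -339.6   98. ] [ 364.9 -339.9] [57. 57.]
lid [308. 267.] 283 [ 309.4 -239.5   98.1] [ 310.2 -239.5] [58. 56.]
lid [491. 353.] 297 [  70.8 -800.8  100.2] [  64.  -800.7] [ 21. 176.]
lid [231. 348.] 153 [58.  -7.7 99.4] [45.4 -1. ] [128.  48.]
```

arm_command:
  commands:
    - [[0,0,-0.02],[0,0,0],10]
    - [[0,0,-0.04],[0,0,0],10]
    - [[-0.046,-0.006,-0.04],[0,0,0],10]
    - [[-0.092,-0.013,-0.04],[0,0,0],10]
    - [[-0.138,-0.02,-0.04],[0,0,0],10]
    - [[-0.186,-0.026,-0.04],[0,0,0],10]
    - [[-0.186,-0.026,-0.04],[0,0,0],10]
    - [[-0.186,-0.026,-0.04],[0,0,0],10]
    - [[-0.186,-0.026,-0.025],[0,0,0],10]
    - [[-0.186,-0.026,-0.012],[0,0,0],10]
    - [[-0.186,-0.026,-0.0085],[0,0,0],10]
    - [[-0.186,-0.026,-0.008],[0,0,0],10]
    - [[-0.186,-0.026,-0.008],[0,0,0],10]

```text
time_s: 27.95
eef_pos: [0.4346, -0.0556, 0.1935]
orientation: [[-0.261, 0.965, -0.002], [0.965, 0.261, 0.001], [0.002, -0.002, -1.0]]
wrist_force: [-0.3, -0.4, -2.7]
finger_gap: 0.0264
gripper_force: 80.8
```

arm_command:
  commands:
    - [[0,0,0.001],[0,0,0],10]
    - [[0,0,0.002],[0,0,0],10]
    - [[0,0,0.002],[0,0,0],10]

```text
time_s: 28.25
eef_pos: [0.4354, -0.0565, 0.1919]
orientation: [[-0.259, 0.966, -0.0], [0.966, 0.259, 0.001], [0.001, 0.0, -1.0]]
wrist_force: [-1.1, 1.7, -1.9]
finger_gap: 0.0262
gripper_force: 80.8
```

arm_command:
  commands:
    - [[0,0,0.001],[0,0,0],10]
    - [[0,0,0.002],[0,0,0],10]
    - [[0,0,0.002],[0,0,0],10]

```text
time_s: 28.55
eef_pos: [0.4355, -0.0566, 0.1899]
orientation: [[-0.259, 0.966, 0.0], [0.966, 0.259, 0.001], [0.001, 0.0, -1.0]]
wrist_force: [-0.4, -0.4, 2.5]
finger_gap: 0.0259
gripper_force: 80.9
```

arm_command:
  commands:
    - [[0,0,0.001],[0,0,0],10]
    - [[0,0,0.002],[0,0,0],10]
    - [[0,0,0.002],[0,0,0],10]

```text
time_s: 28.85
eef_pos: [0.4355, -0.0566, 0.1877]
orientation: [[-0.259, 0.966, -0.0], [0.966, 0.259, 0.001], [0.001, 0.0, -1.0]]
wrist_force: [-0.9, 0.8, 2.7]
finger_gap: 0.0262
gripper_force: 81.0
```

arm_command:
  commands:
    - [[0,0,0.001],[0,0,0],10]
    - [[0,0,0.002],[0,0,0],10]
    - [[0,0,0.002],[0,0,0],10]

```text
time_s: 29.15
eef_pos: [0.4358, -0.0567, 0.187]
orientation: [[-0.26, 0.966, 0.001], [0.966, 0.26, 0.0], [-0.0, 0.001, -1.0]]
wrist_force: [-4.3, 0.7, 12.2]
finger_gap: 0.0264
gripper_force: 82.1
```

```bash
python3 - <<'E' 2>/dev/null
from h import *
show(); buttons([(.411,.132),(.592,-.067),(.59,.1415),(.435,-.208)])
E
```

```text
t 29.1 [ 0.4358 -0.0567  0.187 ] q [-0.27  0.13 -0.37  1.08  0.    1.03] F [-4.3  0.7 12.2] gap 0.0264 82.12167263031006
(0.411, 0.132) 26 111 button-lid mm: -0.67
(0.592, -0.067) 22 108 button-lid mm: -0.13
(0.59, 0.1415) 23 107 button-lid mm: -3.99
(0.435, -0.208) 25 110 button-lid mm: 0.74
```

This one is sealed. The last jar to test is (0.435, -0.208).

arm_command:
  commands:
    - [[0,0,-0.02],[0,0,0],10]
    - [[0,0,-0.04],[0,0,0],10]
    - [[-0.046,-0.012,-0.04],[0,0,0],10]
    - [[-0.092,-0.024,-0.04],[0,0,0],10]
    - [[-0.149,-0.038,-0.04],[0,0,0],10]
    - [[-0.149,-0.038,-0.04],[0,0,0],10]
    - [[-0.149,-0.038,-0.04],[0,0,0],10]
    - [[-0.149,-0.038,-0.025],[0,0,0],10]
    - [[-0.149,-0.038,-0.012],[0,0,0],10]
    - [[-0.149,-0.038,-0.0085],[0,0,0],10]
    - [[-0.149,-0.038,-0.008],[0,0,0],10]
    - [[-0.149,-0.038,-0.008],[0,0,0],10]

```text
time_s: 30.55
eef_pos: [0.4371, -0.2094, 0.1936]
orientation: [[-0.26, 0.965, -0.001], [0.965, 0.26, 0.001], [0.002, -0.001, -1.0]]
wrist_force: [-0.2, 0.2, -2.1]
finger_gap: 0.0266
gripper_force: 80.8
```

arm_command:
  commands:
    - [[0,0,0.001],[0,0,0],10]
    - [[0,0,0.002],[0,0,0],10]
    - [[0,0,0.002],[0,0,0],10]

```text
time_s: 30.85
eef_pos: [0.4375, -0.2103, 0.1919]
orientation: [[-0.26, 0.966, 0.0], [0.966, 0.26, 0.001], [0.001, 0.0, -1.0]]
wrist_force: [-0.5, 0.7, 0.5]
finger_gap: 0.0262
gripper_force: 80.9
```

arm_command:
  commands:
    - [[0,0,0.001],[0,0,0],10]
    - [[0,0,0.002],[0,0,0],10]
    - [[0,0,0.002],[0,0,0],10]

```text
time_s: 31.15
eef_pos: [0.4375, -0.2104, 0.1897]
orientation: [[-0.259, 0.966, 0.0], [0.966, 0.259, 0.001], [0.001, 0.0, -1.0]]
wrist_force: [-0.2, 0.3, 1.9]
finger_gap: 0.0258
gripper_force: 80.9
```

arm_command:
  commands:
    - [[0,0,0.001],[0,0,0],10]
    - [[0,0,0.002],[0,0,0],10]
    - [[0,0,0.002],[0,0,0],10]

```text
time_s: 31.45
eef_pos: [0.4375, -0.2104, 0.1876]
orientation: [[-0.259, 0.966, 0.0], [0.966, 0.259, 0.001], [0.001, 0.0, -1.0]]
wrist_force: [-0.6, 1.1, 2.4]
finger_gap: 0.0262
gripper_force: 80.9
```

arm_command:
  commands:
    - [[0,0,0.001],[0,0,0],10]
    - [[0,0,0.002],[0,0,0],10]
    - [[0,0,0.002],[0,0,0],10]

```text
time_s: 31.75
eef_pos: [0.4377, -0.2107, 0.187]
orientation: [[-0.259, 0.966, 0.001], [0.966, 0.259, -0.001], [-0.001, 0.001, -1.0]]
wrist_force: [-2.8, 1.9, 11.6]
finger_gap: 0.026
gripper_force: 82.0
```

arm_command:
  commands:
    - [[0,0,-0.02],[0,0,0],10]
    - [[0,0,-0.045],[0,0,0],10]
    - [[0,0,-0.045],[0,0,0],10]
    - [[0,0,-0.045],[0,0,0],10]

```text
time_s: 32.15
eef_pos: [0.4373, -0.2106, 0.2298]
orientation: [[-0.259, 0.966, -0.001], [0.966, 0.259, 0.0], [0.001, -0.001, -1.0]]
wrist_force: [-0.1, -0.5, -2.7]
finger_gap: 0.026
gripper_force: 80.7
```

```bash
python3 - <<'E' 2>/dev/null
from h import *
show(); buttons([(.411,.132),(.592,-.067),(.573,-.218),(.59,.1415),(.4345,-.054)])
im,d=snapshot('top');X=cloud('top',d);H=X[...,2]
m=(H>.012)&(H<.045)&(abs(X[...,0]-.506)<.08)&(abs(X[...,1]+.395)<.08);P=X[m]
print(m.sum(),cv2.minAreaRect((P[:,:2]*1000).astype(np.float32)))
print(*tocmd([.507,-.3975,.225],tool(0,105)))
E
```

```text
t 32.1 [ 0.4373 -0.2106  0.2298] q [-0.58  0.2  -0.17  1.21  0.    0.73] F [-0.1 -0.5 -2.7] gap 0.0260 80.67733526229858
(0.411, 0.132) 26 111 button-lid mm: -0.49
(0.592, -0.067) 23 108 button-lid mm: -0.32
(0.573, -0.218) 24 108 button-lid mm: -0.98
(0.59, 0.1415) 23 104 button-lid mm: -4.40
(0.4345, -0.054) 27 105 button-lid mm: -4.31
719 ((505.8050537109375, -396.5284118652344), (93.84954833984375, 91.79955291748047), 79.07872009277344)
[-0.1994  0.0194  0.0036] [-0.1 -0.2  0. ]
```

arm_command:
  commands:
    - [[-0.05,0.005,0],[0,0,0],10]
    - [[-0.1,0.01,0],[0,0,0],10]
    - [[-0.15,0.014,0],[0,0,0],10]
    - [[-0.199,0.019,0],[0,0,0],10]
    - [[-0.199,0.019,0],[0,0,0],10]
    - [[-0.199,0.019,0],[0,0,0],10]
    - [[-0.199,0.019,0.03],[0,0,0],10]
    - [[-0.199,0.019,0.06],[0,0,0],10]
    - [[-0.199,0.019,0.08],[0,0,0],10]
    - [[-0.199,0.019,0.08],[0,0,0],10]
    - [[-0.199,0.019,0.08],[0,0,0],10]

```text
time_s: 33.5
eef_pos: [0.5068, -0.3962, 0.151]
orientation: [[-0.26, 0.966, -0.001], [0.966, 0.26, 0.001], [0.002, -0.001, -1.0]]
wrist_force: [-0.3, -0.1, -2.2]
finger_gap: 0.0262
gripper_force: 80.6
```

```bash
python3 - <<'E' 2>/dev/null
from h import *
show(); buttons([(.435,-.208)])
print(*tocmd([.507,-.398,.1115],tool(0,105)))
E
```

```text
t 33.5 [ 0.5068 -0.3962  0.151 ] q [-0.76  0.55  0.14  1.17  0.    0.55] F [-0.3 -0.1 -2.2] gap 0.0262 80.55896759033203
(0.435, -0.208) 26 108 button-lid mm: -5.06
[ 0.0005 -0.0011  0.0409] [0.1 0.1 0.1]
```

arm_command:
  commands:
    - [[0,-0.001,0.015],[0,0,0],10]
    - [[0,-0.001,0.03],[0,0,0],10]
    - [[0,-0.001,0.037],[0,0,0],10]
    - [[0,-0.001,0.0395],[0,0,0],10]
    - [[0,-0.001,0.0405],[0,0,0],10]
    - [[0,-0.001,0.0405],[0,0,0],10]

```text
time_s: 34.3
eef_pos: [0.5065, -0.3982, 0.1112]
orientation: [[-0.259, 0.966, 0.0], [0.966, 0.259, -0.0], [-0.001, 0.0, -1.0]]
wrist_force: [-2.0, 1.8, 2.5]
finger_gap: 0.0265
gripper_force: 81.1
```

arm_command:
  commands:
    - [[0,0,0],[0,0,0],40]
    - [[0,0,0],[0,0,0],80]
    - [[0,0,0],[0,0,0],100]
    - [[0,0,0],[0,0,0],100]
    - [[0,0,0],[0,0,0],100]
    - [[0,0,-0.04],[0,0,0],100]
    - [[0,0,-0.08],[0,0,0],100]
    - [[0,0,-0.11],[0,0,0],100]
    - [[0,0,-0.11],[0,0,0],100]

```text
time_s: 35.2
eef_pos: [0.5085, -0.3999, 0.2256]
orientation: [[-0.259, 0.966, 0.007], [0.966, 0.259, -0.006], [-0.008, 0.005, -1.0]]
wrist_force: [0.3, -0.5, -0.1]
finger_gap: 0.0854
gripper_force: 0.0
```

```bash
python3 - <<'E' 2>/dev/null
from h import *
show()
im,d=save('top','t5.png',crop=(80,80,420,300),scale=2.3);X=cloud('top',d);H=X[...,2];lids(X)
m=(H>.02)&(H<.045)&(np.hypot(X[...,0]-.466,X[...,1]-.342)<.17);P=X[m][:,:2];P=P[np.hypot(*(P-[.466,.342]).T)<.155]
r=cv2.minAreaRect((P*1000).astype(np.float32));print(len(P),r)
# body yaw of jars: from both cams, points on body/shoulder
Xs=cloud('side',snapshot('side')[1])
for c in ((.573,-.218),(.592,-.067),(.411,.132)):
    Q=np.vstack([A[(A[...,2]>.015)&(A[...,2]<.075)&(np.hypot(A[...,0]-c[0],A[...,1]-c[1])<.05)] for A in (X,Xs)])
    print(c,len(Q),cv2.minAreaRect((Q[:,:2]*1000).astype(np.float32)))
k=(H>.12)&(H<.16)&(abs(X[...,0]-.506)<.05)&(abs(X[...,1]+.396)<.05);print('post',k.sum(),X[k].mean(0) if k.any() else 0)
print(*tocmd([.573,-.218,.23],tool(0,165)))
E
```

```text
t 35.2 [ 0.5085 -0.3999  0.2256] q [-0.76  0.53  0.3   1.33  0.    0.54] F [ 0.3 -0.5 -0.1] gap 0.0854 0.0
lid [190. 175.] 262 [589.9 141.7  97.2] [589.8 142.3] [55. 56.]
lid [256. 176.] 255 [592.6 -67.2  97.6] [592.8 -67.1] [56. 56.]
lid [303. 183.] 261 [ 573.  -218.2   98.2] [ 572.7 -217.9] [56. 56.]
lid [250. 226.] 256 [434.  -54.3  97.1] [433.9 -54.3] [54. 54.]
lid [299. 226.] 261 [ 435.7 -208.6   97.6] [ 435.  -208.5] [54. 58.]
lid [191. 231.] 264 [411.3 132.1  98.1] [410.2 132.2] [54. 54.]
lid [338. 247.] 173 [ 373.8 -330.4   98. ] [ 373.9 -330.4] [33. 57.]
lid [308. 267.] 284 [ 309.4 -239.3   97.9] [ 309.8 -239.9] [59. 56.]
lid [491. 353.] 291 [  71.8 -800.8   99.9] [  64.5 -800. ] [ 24. 173.]
436 ((465.6549072265625, 341.45654296875), (270.4459533691406, 143.37353515625), 31.964445114135742)
(0.573, -0.218) 577 ((572.360595703125, -214.87615966796875), (64.30845642089844, 60.696956634521484), 74.17847442626953)
(0.592, -0.067) 601 ((592.4866943359375, -64.35235595703125), (61.959190368652344, 64.55096435546875), 8.58377456665039)
(0.411, 0.132) 822 ((410.5745544433594, 134.63027954101562), (62.12059020996094, 64.73418426513672), 14.42215633392334)
post 76 [ 0.50479467 -0.39456303  0.14503662]
[ 0.157   0.1107 -0.0095] [  0.    0.1 -60. ]
```

View pics/t5.png

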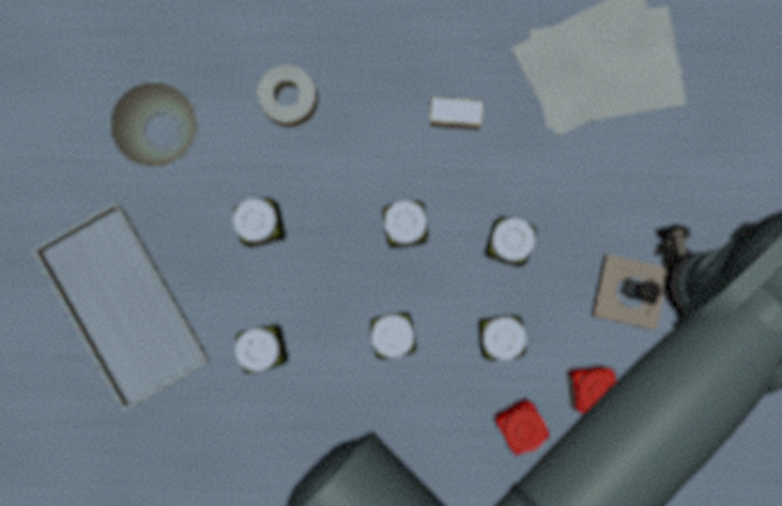

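The gauge stands in its rest at (640,291) and all six jars stand upright. I now carry the three unsealed jars to the tray, starting with (0.573, -0.218).

arm_command:
  commands:
    - [[0.157,0.11,-0.01],[0,0,-60],100]
    - [[0.157,0.11,-0.01],[0,0,-60],100]
    - [[0.157,0.11,-0.01],[0,0,-60],100]
    - [[0.157,0.11,-0.01],[0,0,-60],100]
    - [[0.157,0.11,-0.01],[0,0,-60],100]
    - [[0.157,0.11,-0.01],[0,0,-60],100]
    - [[0.157,0.11,-0.01],[0,0,-60],100]
    - [[0.157,0.11,-0.01],[0,0,-60],100]
    - [[0.157,0.11,-0.01],[0,0,-60],100]
    - [[0.157,0.11,-0.01],[0,0,-60],100]

```text
time_s: 36.3
eef_pos: [0.5714, -0.2177, 0.2291]
orientation: [[-0.965, 0.26, -0.002], [0.26, 0.965, 0.001], [0.002, 0.001, -1.0]]
wrist_force: [-0.1, -0.1, -0.4]
finger_gap: 0.0851
gripper_force: 0.0
```

```bash
python3 - <<'E' 2>/dev/null
from h import *
show();print(*tocmd([.573,-.218,.036],tool(0,165)))
E
```

```text
t 36.3 [ 0.5714 -0.2177  0.2291] q [-0.47  0.46  0.2   1.31  0.   -0.2 ] F [-0.1 -0.1 -0.4] gap 0.0851 0.0
[-2.100e-03 -1.000e-04  1.931e-01] [ 0.1 -0.1 -0.1]
```

arm_command:
  commands:
    - [[-0.002,0,0.05],[0,0,0],100]
    - [[-0.002,0,0.1],[0,0,0],100]
    - [[-0.002,0,0.14],[0,0,0],100]
    - [[-0.002,0,0.175],[0,0,0],100]
    - [[-0.002,0,0.193],[0,0,0],100]
    - [[-0.002,0,0.193],[0,0,0],100]
    - [[-0.002,0,0.193],[0,0,0],40]
    - [[-0.002,0,0.193],[0,0,0],40]
    - [[-0.002,0,0.193],[0,0,0],40]
    - [[-0.002,0,0.193],[0,0,0],40]
    - [[-0.002,0,0.193],[0,0,0],40]
    - [[-0.002,0,0.15],[0,0,0],40]
    - [[-0.002,0,0.1],[0,0,0],40]
    - [[-0.002,0,0.06],[0,0,0],40]
    - [[-0.002,0,0.06],[0,0,0],40]
    - [[-0.002,0,0.06],[0,0,0],40]
  grip_force: 50

```text
time_s: 37.9
eef_pos: [0.5741, -0.2184, 0.1705]
orientation: [[-0.966, 0.258, 0.001], [0.258, 0.966, -0.0], [-0.001, 0.0, -1.0]]
wrist_force: [0.0, 0.2, -4.0]
finger_gap: 0.0593
gripper_force: 57.2
```

```bash
python3 - <<'E' 2>/dev/null
from h import *
show();print(*tocmd([.536,.3855,.17],tool(0,212)))
E
```

```text
t 37.9 [ 0.5741 -0.2184  0.1705] q [-0.47  0.48  0.08  1.17  0.   -0.21] F [ 0.   0.2 -4. ] gap 0.0593 57.24426805973053
[1.928e-01 5.736e-01 4.000e-04] [ -0.    0.1 -47. ]
```

arm_command:
  commands:
    - [[0.193,0.574,0],[0,0,-47],40]
    - [[0.193,0.574,0],[0,0,-47],40]
    - [[0.193,0.574,0],[0,0,-47],40]
    - [[0.193,0.574,0],[0,0,-47],40]
    - [[0.193,0.574,0],[0,0,-47],40]
    - [[0.193,0.574,0],[0,0,-47],40]
    - [[0.193,0.574,0],[0,0,-47],40]
    - [[0.193,0.574,0],[0,0,-47],40]
    - [[0.193,0.574,0],[0,0,-47],40]
    - [[0.193,0.574,0],[0,0,-47],40]
    - [[0.193,0.574,0],[0,0,-47],40]
    - [[0.193,0.574,0],[0,0,-47],40]
    - [[0.193,0.574,0],[0,0,-47],40]
    - [[0.193,0.574,0],[0,0,-47],40]
    - [[0.193,0.574,0],[0,0,-47],40]
    - [[0.193,0.574,0],[0,0,-47],40]

```text
time_s: 39.5
eef_pos: [0.5352, 0.3842, 0.1693]
orientation: [[-0.849, -0.529, -0.002], [-0.529, 0.849, -0.001], [0.003, 0.001, -1.0]]
wrist_force: [0.8, -0.2, -3.2]
finger_gap: 0.0593
gripper_force: 57.5
```

```bash
python3 - <<'E' 2>/dev/null
from h import *
show();print(*tocmd([.536,.3855,.0385],tool(0,212)))
E
```

```text
t 39.5 [0.5352 0.3842 0.1693] q [ 0.53  0.58  0.24  1.23  0.   -0.03] F [ 0.8 -0.2 -3.2] gap 0.0593 57.52741992473602
[-0.0016  0.0006  0.1308] [ 0.  -0.1 -0.1]
```

arm_command:
  commands:
    - [[-0.001,0.001,0.05],[0,0,0],40]
    - [[-0.001,0.001,0.09],[0,0,0],40]
    - [[-0.001,0.001,0.115],[0,0,0],40]
    - [[-0.001,0.001,0.126],[0,0,0],40]
    - [[-0.001,0.001,0.13],[0,0,0],40]
    - [[-0.001,0.001,0.13],[0,0,0],40]
    - [[-0.001,0.001,0.13],[0,0,0],40]

```text
time_s: 40.2
eef_pos: [0.5371, 0.3875, 0.0418]
orientation: [[-0.848, -0.529, 0.002], [-0.529, 0.848, 0.002], [-0.003, 0.001, -1.0]]
wrist_force: [-0.3, -0.3, -3.8]
finger_gap: 0.0589
gripper_force: 57.7
```

arm_command:
  commands:
    - [[0,0,0.001],[0,0,0],40]
    - [[0,0,0.002],[0,0,0],40]
    - [[0,0,0.002],[0,0,0],40]

```text
time_s: 40.5
eef_pos: [0.5371, 0.3878, 0.041]
orientation: [[-0.848, -0.53, 0.003], [-0.53, 0.848, 0.002], [-0.003, -0.0, -1.0]]
wrist_force: [-2.8, -3.3, 7.4]
finger_gap: 0.0592
gripper_force: 59.0
```

arm_command:
  commands:
    - [[0,0,0.001],[0,0,0],80]
    - [[0,0,0.001],[0,0,0],100]
    - [[0,0,0.001],[0,0,0],100]
    - [[0,0,0.001],[0,0,0],100]
    - [[0,0,-0.05],[0,0,0],100]
    - [[0,0,-0.1],[0,0,0],100]
    - [[0,0,-0.15],[0,0,0],100]
    - [[0,0,-0.17],[0,0,0],100]
    - [[0,0,-0.17],[0,0,0],100]

```text
time_s: 41.4
eef_pos: [0.5383, 0.389, 0.2136]
orientation: [[-0.848, -0.531, 0.008], [-0.531, 0.848, 0.005], [-0.009, 0.001, -1.0]]
wrist_force: [-0.3, -0.5, -0.0]
finger_gap: 0.0856
gripper_force: 0.0
```

```bash
python3 - <<'E' 2>/dev/null
from h import *
show();print(*tocmd([.5925,-.067,.21],tool(0,189)))
im,d=snapshot('top');lids(cloud('top',d))
E
```

```text
t 41.4 [0.5383 0.389  0.2136] q [ 0.53  0.57  0.33  1.33  0.   -0.03] F [-0.3 -0.5 -0. ] gap 0.0856 0.0
[ 0.196  -0.4153  0.0016] [ 0.1  0.5 23. ]
lid [190. 175.] 260 [589.8 142.3  96.9] [590.  142.7] [56. 56.]
lid [256. 176.] 253 [592.7 -67.1  97.6] [593.6 -65.9] [55. 54.]
lid [113. 190.] 277 [534.5 383.9  99.3] [535.3 385.7] [56. 56.]
lid [250. 225.] 256 [434.9 -54.4  96.8] [433.9 -54.4] [54. 54.]
lid [299. 226.] 262 [ 435.7 -208.5   96.5] [ 434.9 -208.7] [54. 57.]
lid [192. 231.] 266 [411.3 131.4  97.3] [410.  131.7] [54. 56.]
lid [340. 250.] 282 [ 365.4 -339.5   98. ] [ 365.3 -339.3] [56. 57.]
lid [308. 267.] 283 [ 309.3 -239.5   98.5] [ 309.9 -239.8] [58. 56.]
lid [491. 354.] 290 [  69.4 -800.8  100. ] [  62.8 -799.8] [ 18. 176.]
lid [229. 348.] 135 [60.   1.3 98.2] [45.2  5.9] [ 49. 129.]
```

Jar placed in the tray at (0.535, 0.385). Next I fetch (0.592, -0.067).

arm_command:
  commands:
    - [[0.196,-0.415,0],[0,0,23],100]
    - [[0.196,-0.415,0],[0,0,23],100]
    - [[0.196,-0.415,0],[0,0,23],100]
    - [[0.196,-0.415,0],[0,0,23],100]
    - [[0.196,-0.415,0],[0,0,23],100]
    - [[0.196,-0.415,0],[0,0,23],100]
    - [[0.196,-0.415,0],[0,0,23],100]
    - [[0.196,-0.415,0],[0,0,23],100]
    - [[0.196,-0.415,0],[0,0,23],100]
    - [[0.196,-0.415,0],[0,0,23],100]
    - [[0.196,-0.415,0],[0,0,23],100]
    - [[0.196,-0.415,0],[0,0,23],100]
    - [[0.196,-0.415,0],[0,0,23],100]

```text
time_s: 42.75
eef_pos: [0.5893, -0.0664, 0.2074]
orientation: [[-0.987, -0.159, -0.002], [-0.159, 0.987, 0.002], [0.002, 0.002, -1.0]]
wrist_force: [0.4, 0.2, 0.2]
finger_gap: 0.0857
gripper_force: 0.0
```

```bash
python3 - <<'E' 2>/dev/null
from h import *
show();print(*tocmd([.5925,-.067,.036],tool(0,189)))
E
```

```text
t 42.8 [ 0.5893 -0.0664  0.2074] q [-0.22  0.42  0.09  1.24  0.   -0.38] F [0.4 0.2 0.2] gap 0.0857 0.0
[-0.0033 -0.0014  0.1714] [ 0.1 -0.1  0.2]
```

arm_command:
  commands:
    - [[-0.002,0,0.05],[0,0,0],100]
    - [[-0.002,0,0.1],[0,0,0],100]
    - [[-0.002,0,0.14],[0,0,0],100]
    - [[-0.002,0,0.165],[0,0,0],100]
    - [[-0.002,0,0.171],[0,0,0],100]
    - [[-0.002,0,0.171],[0,0,0],40]
    - [[-0.002,0,0.171],[0,0,0],40]
    - [[-0.002,0,0.171],[0,0,0],40]
    - [[-0.002,0,0.171],[0,0,0],40]
    - [[-0.002,0,0.171],[0,0,0],40]
    - [[-0.002,0,0.13],[0,0,0],40]
    - [[-0.002,0,0.08],[0,0,0],40]
    - [[-0.002,0,0.038],[0,0,0],40]
    - [[-0.002,0,0.038],[0,0,0],40]
    - [[-0.002,0,0.038],[0,0,0],40]

```text
time_s: 44.25
eef_pos: [0.5924, -0.0683, 0.1708]
orientation: [[-0.988, -0.157, 0.002], [-0.157, 0.988, -0.0], [-0.002, -0.0, -1.0]]
wrist_force: [0.4, 0.0, -4.6]
finger_gap: 0.0591
gripper_force: 56.6
```

```bash
python3 - <<'E' 2>/dev/null
from h import *
show();print(*tocmd([.4655,.342,.172],tool(0,212)))
E
```

```text
t 44.2 [ 0.5924 -0.0683  0.1708] q [-0.22  0.44  0.02  1.15  0.   -0.38] F [ 0.4  0.  -4.6] gap 0.0591 56.64026498794556
[ 0.061   0.4251 -0.0014] [ -0.    0.1 -23. ]
```

arm_command:
  commands:
    - [[0.061,0.425,0],[0,0,-23],40]
    - [[0.061,0.425,0],[0,0,-23],40]
    - [[0.061,0.425,0],[0,0,-23],40]
    - [[0.061,0.425,0],[0,0,-23],40]
    - [[0.061,0.425,0],[0,0,-23],40]
    - [[0.061,0.425,0],[0,0,-23],40]
    - [[0.061,0.425,0],[0,0,-23],40]
    - [[0.061,0.425,0],[0,0,-23],40]
    - [[0.061,0.425,0],[0,0,-23],40]
    - [[0.061,0.425,0],[0,0,-23],40]
    - [[0.061,0.425,0],[0,0,-23],40]
    - [[0.061,0.425,0],[0,0,-23],40]
    - [[0.061,0.425,0],[0,0,-23],40]

```text
time_s: 45.55
eef_pos: [0.4648, 0.3407, 0.1696]
orientation: [[-0.849, -0.529, -0.002], [-0.529, 0.849, -0.0], [0.002, 0.001, -1.0]]
wrist_force: [-0.0, -0.6, -4.1]
finger_gap: 0.0595
gripper_force: 56.9
```

```bash
python3 - <<'E' 2>/dev/null
from h import *
show();print(*tocmd([.4655,.342,.0415],tool(0,212)))
im,d=snapshot('top');lids(cloud('top',d))
E
```

```text
t 45.5 [0.4648 0.3407 0.1696] q [ 0.52  0.4  -0.04  1.13  0.   -0.03] F [-0.  -0.6 -4.1] gap 0.0595 56.94911599159241
[-0.0015  0.0007  0.1281] [ 0.  -0.1 -0.1]
lid [190. 175.] 263 [589.9 141.9  97.4] [590.4 142.3] [56. 56.]
lid [113. 190.] 276 [534.5 384.2  99.4] [533.4 385.2] [55. 56.]
lid [250. 225.] 254 [434.9 -54.4  97.2] [434.  -54.4] [54. 54.]
lid [299. 226.] 264 [ 435.9 -208.3   97. ] [ 435.  -208.5] [54. 57.]
lid [192. 231.] 265 [411.4 131.8  98. ] [410.3 131.8] [54. 55.]
lid [340. 250.] 282 [ 365.4 -339.1   98.1] [ 366.4 -339. ] [57. 57.]
lid [308. 267.] 282 [ 309.4 -239.1   98.3] [ 309.5 -239.8] [60. 55.]
lid [491. 353.] 297 [  71.2 -800.6  100.1] [  63. -801.] [ 23. 175.]
lid [230. 347.] 123 [60.8 -1.1 96.5] [47.1  2. ] [ 44. 124.]
```

arm_command:
  commands:
    - [[0,0.001,0.05],[0,0,0],40]
    - [[0,0.001,0.09],[0,0,0],40]
    - [[0,0.001,0.115],[0,0,0],40]
    - [[0,0.001,0.126],[0,0,0],40]
    - [[0,0.001,0.13],[0,0,0],40]
    - [[0,0.001,0.13],[0,0,0],40]
    - [[0,0.001,0.13],[0,0,0],40]

```text
time_s: 46.3
eef_pos: [0.4656, 0.3434, 0.0417]
orientation: [[-0.848, -0.53, 0.002], [-0.53, 0.848, 0.002], [-0.003, 0.001, -1.0]]
wrist_force: [1.0, -0.5, -3.1]
finger_gap: 0.0596
gripper_force: 57.2
```

arm_command:
  commands:
    - [[0,0,0.001],[0,0,0],40]
    - [[0,0,0.0015],[0,0,0],40]
    - [[0,0,0.0015],[0,0,0],40]

```text
time_s: 46.6
eef_pos: [0.4657, 0.3436, 0.041]
orientation: [[-0.848, -0.53, 0.003], [-0.53, 0.848, 0.002], [-0.003, 0.0, -1.0]]
wrist_force: [-1.1, -2.2, 6.8]
finger_gap: 0.0592
gripper_force: 58.3
```

arm_command:
  commands:
    - [[0,0,0.001],[0,0,0],80]
    - [[0,0,0.001],[0,0,0],100]
    - [[0,0,0.001],[0,0,0],100]
    - [[0,0,0.001],[0,0,0],100]
    - [[0,0,-0.05],[0,0,0],100]
    - [[0,0,-0.1],[0,0,0],100]
    - [[0,0,-0.15],[0,0,0],100]
    - [[0,0,-0.17],[0,0,0],100]
    - [[0,0,-0.17],[0,0,0],100]

```text
time_s: 47.5
eef_pos: [0.4668, 0.3445, 0.2136]
orientation: [[-0.848, -0.53, 0.007], [-0.53, 0.848, 0.005], [-0.009, 0.001, -1.0]]
wrist_force: [0.1, 0.4, -1.1]
finger_gap: 0.0854
gripper_force: 0.0
```

```bash
python3 - <<'E' 2>/dev/null
from h import *
show();print(*tocmd([.411,.132,.21],tool(0,195)))
E
```

```text
t 47.5 [0.4668 0.3445 0.2136] q [ 0.53  0.38  0.05  1.22  0.   -0.03] F [ 0.1  0.4 -1.1] gap 0.0854 0.0
[ 0.1601 -0.1506  0.0021] [ 0.1  0.5 17. ]
```

Two jars are in. The third is jar B at (0.411, 0.132).

arm_command:
  commands:
    - [[0.16,-0.151,0],[0,0,17],100]
    - [[0.16,-0.151,0],[0,0,17],100]
    - [[0.16,-0.151,0],[0,0,17],100]
    - [[0.16,-0.151,0],[0,0,17],100]
    - [[0.16,-0.151,0],[0,0,17],100]
    - [[0.16,-0.151,0],[0,0,17],100]
    - [[0.16,-0.151,0],[0,0,17],100]
    - [[0.16,-0.151,0],[0,0,17],100]

```text
time_s: 48.3
eef_pos: [0.4089, 0.131, 0.2083]
orientation: [[-0.965, -0.26, -0.001], [-0.26, 0.965, 0.001], [0.001, 0.001, -1.0]]
wrist_force: [-0.2, -0.4, 0.3]
finger_gap: 0.0855
gripper_force: 0.0
```

```bash
python3 - <<'E' 2>/dev/null
from h import *
show();print(*tocmd([.411,.132,.036],tool(0,195)))
E
```

```text
t 48.3 [0.4089 0.131  0.2083] q [ 0.16  0.09 -0.35  1.13  0.   -0.1 ] F [-0.2 -0.4  0.3] gap 0.0855 0.0
[-0.0024  0.0002  0.1723] [ 0.1 -0.   0.1]
```

arm_command:
  commands:
    - [[-0.002,0,0.05],[0,0,0],100]
    - [[-0.002,0,0.1],[0,0,0],100]
    - [[-0.002,0,0.14],[0,0,0],100]
    - [[-0.002,0,0.165],[0,0,0],100]
    - [[-0.002,0,0.171],[0,0,0],100]
    - [[-0.002,0,0.171],[0,0,0],40]
    - [[-0.002,0,0.171],[0,0,0],40]
    - [[-0.002,0,0.171],[0,0,0],40]
    - [[-0.002,0,0.171],[0,0,0],40]
    - [[-0.002,0,0.171],[0,0,0],40]
    - [[-0.002,0,0.13],[0,0,0],40]
    - [[-0.002,0,0.08],[0,0,0],40]
    - [[-0.002,0,0.038],[0,0,0],40]
    - [[-0.002,0,0.038],[0,0,0],40]
    - [[-0.002,0,0.038],[0,0,0],40]

```text
time_s: 49.8
eef_pos: [0.4112, 0.1306, 0.1713]
orientation: [[-0.966, -0.259, 0.002], [-0.259, 0.966, 0.001], [-0.002, 0.0, -1.0]]
wrist_force: [0.4, 0.4, -4.7]
finger_gap: 0.0594
gripper_force: 57.9
```

```bash
python3 - <<'E' 2>/dev/null
from h import *
show();print(*tocmd([.395,.298,.171],tool(0,212)))
im,d=snapshot('top');lids(cloud('top',d))
E
```

```text
t 49.8 [0.4112 0.1306 0.1713] q [ 0.16  0.12 -0.42  1.03  0.   -0.1 ] F [ 0.4  0.4 -4.7] gap 0.0594 57.93333292007446
[-0.0277  0.1659  0.0004] [  0.    0.1 -17. ]
lid [190. 175.] 261 [589.8 142.5  96.9] [590.4 142.1] [57. 55.]
lid [113. 190.] 279 [534.4 383.9  99.6] [533.4 385.6] [54. 58.]
lid [126. 212.] 277 [466.1 341.9  99.5] [464.7 343.9] [54. 58.]
lid [250. 225.] 253 [434.7 -53.5  97.3] [433.9 -54.3] [54. 54.]
lid [299. 226.] 264 [ 435.8 -208.4   97.1] [ 435.  -208.4] [54. 57.]
lid [340. 250.] 281 [ 365.2 -339.2   97.8] [ 365.  -339.3] [57. 57.]
lid [308. 267.] 285 [ 309.6 -239.4   98. ] [ 309.8 -239.9] [58. 56.]
lid [491. 353.] 306 [  70.8 -800.5  100.2] [  64.  -799.7] [ 23. 175.]
lid [231. 349.] 148 [56.9 -6.  99.5] [42.8  2.3] [ 52. 131.]
```

arm_command:
  commands:
    - [[-0.028,0.166,0],[0,0,-17],40]
    - [[-0.028,0.166,0],[0,0,-17],40]
    - [[-0.028,0.166,0],[0,0,-17],40]
    - [[-0.028,0.166,0],[0,0,-17],40]
    - [[-0.028,0.166,0],[0,0,-17],40]
    - [[-0.028,0.166,0],[0,0,-17],40]
    - [[-0.028,0.166,0],[0,0,-17],40]
    - [[-0.028,0.166,0],[0,0,-17],40]

```text
time_s: 50.65
eef_pos: [0.3944, 0.2969, 0.1703]
orientation: [[-0.849, -0.529, -0.002], [-0.529, 0.849, -0.0], [0.002, 0.001, -1.0]]
wrist_force: [-0.8, 0.2, -3.1]
finger_gap: 0.0594
gripper_force: 57.9
```

arm_command:
  commands:
    - [[0,0.001,0.05],[0,0,0],40]
    - [[0,0.001,0.09],[0,0,0],40]
    - [[0,0.001,0.115],[0,0,0],40]
    - [[0,0.001,0.126],[0,0,0],40]
    - [[0,0.001,0.13],[0,0,0],40]
    - [[0,0.001,0.13],[0,0,0],40]
    - [[0,0.001,0.13],[0,0,0],40]

```text
time_s: 51.35
eef_pos: [0.3955, 0.2996, 0.0422]
orientation: [[-0.848, -0.53, 0.002], [-0.53, 0.848, 0.002], [-0.003, 0.001, -1.0]]
wrist_force: [0.5, -0.1, -3.3]
finger_gap: 0.059
gripper_force: 57.9
```

arm_command:
  commands:
    - [[0,0,0.001],[0,0,0],40]
    - [[0,0,0.0015],[0,0,0],40]
    - [[0,0,0.0015],[0,0,0],40]

```text
time_s: 51.65
eef_pos: [0.3956, 0.2998, 0.0412]
orientation: [[-0.848, -0.53, 0.003], [-0.53, 0.848, 0.002], [-0.003, 0.0, -1.0]]
wrist_force: [-1.0, -2.3, 6.3]
finger_gap: 0.0592
gripper_force: 59.1
```

arm_command:
  commands:
    - [[0,0,0.001],[0,0,0],80]
    - [[0,0,0.001],[0,0,0],100]
    - [[0,0,0.001],[0,0,0],100]
    - [[0,0,0.001],[0,0,0],100]
    - [[0,0,-0.05],[0,0,0],100]
    - [[0,0,-0.1],[0,0,0],100]
    - [[0,0,-0.15],[0,0,0],100]
    - [[0,0,-0.2],[0,0,0],100]
    - [[0.05,-0.05,-0.23],[0,0,0],100]
    - [[0.1,-0.1,-0.23],[0,0,0],100]
    - [[0.1,-0.1,-0.23],[0,0,0],100]

```text
time_s: 52.75
eef_pos: [0.3625, 0.1601, 0.2704]
orientation: [[-0.847, -0.532, 0.002], [-0.532, 0.847, 0.001], [-0.002, -0.0, -1.0]]
wrist_force: [1.2, -1.2, 0.7]
finger_gap: 0.0853
gripper_force: 0.0
```

```bash
python3 - <<'E' 2>/dev/null
from h import *
show();im,d=save('top','t6.png');X=cloud('top',d);lids(X)
buttons([(.59,.142),(.4345,-.054),(.435,-.208),(.534,.385),(.4655,.343),(.395,.299)])
H=X[...,2];k=(H>.12)&(H<.16)&(abs(X[...,0]-.506)<.05)&(abs(X[...,1]+.396)<.05);print('post',k.sum(),X[k].mean(0))
im2,_=save('side','s7.png')
a=im[60:300,70:430,::-1];cv2.imwrite('pics/fin.png',np.vstack([cv2.resize(a,(450,300)),cv2.resize(im2[:,:,::-1],(450,300))]))
E
```

```text
t 52.8 [0.3625 0.1601 0.2704] q [ 0.26  0.   -0.28  1.28  0.   -0.31] F [ 1.2 -1.2  0.7] gap 0.0853 0.0
lid [190. 175.] 263 [589.9 141.8  96.8] [590.  142.5] [57. 56.]
lid [113. 190.] 274 [534.6 384.3  99.2] [533.5 384.8] [54. 56.]
lid [126. 212.] 279 [466.  342.   99.6] [464.8 342.9] [54. 58.]
lid [243. 220.] 254 [451.3 -30.1  97.1] [452.3 -31.6] [54. 54.]
lid [299. 226.] 261 [ 436.  -208.5   97.4] [ 434.9 -208.3] [54. 57.]
lid [138. 234.] 249 [398.2 300.1  98.9] [400.2 301. ] [47. 58.]
lid [340. 250.] 284 [ 365.3 -339.    98.2] [ 364.9 -339.2] [56. 57.]
lid [308. 267.] 285 [ 309.4 -239.3   98. ] [ 308.8 -240. ] [59. 55.]
lid [491. 354.] 297 [  69.  -800.9   99.5] [  64.7 -800.5] [ 22. 173.]
lid [230. 348.] 147 [57.9 -4.8 98.1] [43.4  5.2] [ 47. 129.]
(0.59, 0.142) 25 107 button-lid mm: -3.32
(0.4345, -0.054) 10 41 button-lid mm: 1.40
(0.435, -0.208) 28 106 button-lid mm: -4.10
(0.534, 0.385) 25 114 button-lid mm: -0.18
(0.4655, 0.343) 26 111 button-lid mm: -0.25
(0.395, 0.299) 23 97 button-lid mm: 0.12
post 78 [ 0.50458828 -0.39433802  0.14465541]
```

View pics/fin.png

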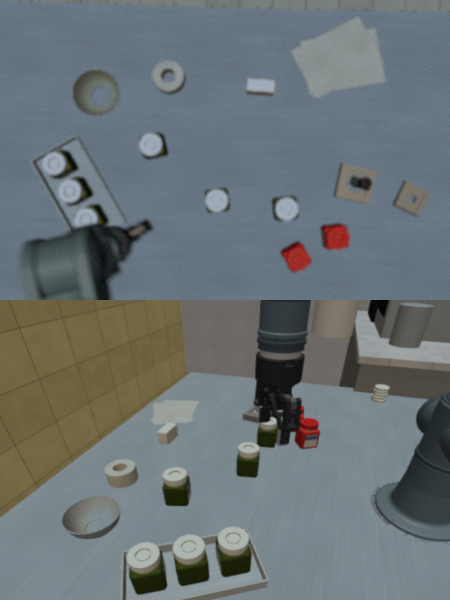

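The final view shows three unsealed jars upright in the tray, three sealed jars upright on the bench, and the gauge in its rest. One sealed jar was knocked a few centimetres aside to (0.451, -0.030) but still stands.

```bash
python3 -c "
from workcell import manip
print(manip.close_job())"
```

```text
the job is handed in; nothing more can be done
None
```

All six jars were tested and the job is handed in, with no verdict returned: three sealed jars stand on the bench, three unsealed jars are upright in the tray, and the gauge is back in its rest.

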